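# Charge the melting furnace through its slot with the boat

### The arm

A 6-joint arm with a two-finger parallel gripper is mounted at the origin on a cart in front of the work surface, level with it; the furniture and walls round the work are solid. World frame = base frame: x ahead of the robot, y to its left, z up, the work surface at z = 0. Lengths are in m, angles in rad, forces in N, time in s.
With the tool pointing down it reaches from about 0.375 to 0.975 m from the base axis. Payload 3.8 kg.
Tool frame: the origin (TCP) lies midway between the tips of the shut fingers; the grasp point (between the pads) lies 19 mm behind it; z points along the fingers, y is the line along which they close (so a half turn about z gives the same grasp; the last joint's range is limited). The gripper opens to 85 mm and grips with 20 to 120 N. Pads are 22 mm wide; open, the fingers measure 114 mm over their backs; the gripper's body (76 mm by 85 mm) begins 54 mm behind the grasp point. The pads swing forward as they close: fully open they stand 13 mm farther back than shut.
Start: joints at [-1.348, 0.264, 1.604, -0, 1.274, -0.037], TCP at [0.173, -0.652, 0.21] pointing down, gripper open.
Joint ranges: [-2.63, 2.63], [-0.94, 2.18], [0.31, 2.57], [-1.31, 4.45], [0, 2.66], [-2.55, 2.55]. Speed limits (rad/s): [2.57, 2.57, 3.14, 3.14, 3.14, 3.14].

### API

Orientations are given as a 3x3 rotation matrix whose columns are the frame's x, y, z axes.
In Python, from bench import robot gives the robot as it stands. The module is installed in compiled form; this text tells all that it offers.
- The arm moves only by the shell command python3 -m pendant 'ROWS' [FORCE]. ROWS is JSON, a list of rows, each a list of 3 entries, a list of its own where there are three numbers: the finger opening in mm, from 0 to 85.4, then the shift along the tool's x, y, z in mm, then the turn, a rotation vector about the tool's x, y, z in rad. A call has 1 to 10 rows; each row is the pose to reach, as a shift and turn from the pose commanded when the call began, along the tool's axes at that moment; what a row does not reach only later rows make up. A row lasts 1/8 s, in which the tool goes at most 62.5 mm and 10.7 degrees, less where a joint would pass 70% of its speed; a pose out of reach is approached as far as the arm can. A call with a gripper value outside its range is refused whole. The fingers move at their own pace and stop on an object; FORCE is the grip in N (left out, the last holds). Time passes only in rows, so rows that repeat a pose let the fingers close. It gives the time, the measured TCP pose, the force, the opening and the grip force at its end, in the units of the state.
- robot.state(): the state, without advancing time (a new reading comes with each control period).
- robot.snapshot(name): name is "side" or "top" or "wrist"; returns a dict with "img" (400x640x3 uint8, blue, green, red), "mtx" (3x3 intrinsics, pixels), "camera_from_world" (4x4, takes a point from world to camera coordinates). Camera axes: x right, y down, z forward; pixel columns grow to the right and rows downward; lengths in m; the calibration is good to about 2 mm. A picture is of the moment at which its call begins. There is no depth.
- robot.job_done(): hands the job in; it is judged then, once.
The state is a dict: "time_s": time; "q": joint angles; "joint_velocities": joint speeds; "effort": joint torques, N m; "eef_pos": TCP position; "eef_rot": TCP orientation; "wrist_force": force on the tool from outside, world axes, zero at the start; "torque": the same for the moment, N m; "width": finger opening in m; "gripper_force": force on a finger pad.
Only numpy, scipy, OpenCV 4.12 (cv2) and the standard library are available. Lean on these libraries where they do the work, as an engineer would, in place of code of your own. Each camera call takes 0.05 s, during which the arm holds its last target. There are 200 camera calls.

### The job

Charge the bench furnace: stand all the silver slugs from the bench in the charging boat, draw the furnace's shutter open, pull the loaded boat sideways out of its spring clip, let it down through the slot in the brittle ceramic cover and tip it inside so that the slugs slide out onto the hearth, without the boat touching the slot's edges or the shutter. Then lift the empty boat out, press it back upright into its clip on the stand, push the shutter fully shut again, and leave the other things on the bench where they are.

Things in the scene. Friction and masses are not known exactly. Their poses are not given: they have to be found in the camera images.
- slug_a_center (a point): a metal slug of the charge: a plain silver-grey cylinder 16 mm across and 16 mm tall, about 30 g, standing on end on the bench at the start (it may tip on its side when knocked). Of slug_a to slug_d two to four are there, alike. This point is its centre, 8 mm above its underside; its z axis is the cylinder's axis
- slug_b_center (a point): a metal slug of the charge: a plain silver-grey cylinder 16 mm across and 16 mm tall, about 30 g, standing on end on the bench at the start (it may tip on its side when knocked). Of slug_a to slug_d two to four are there, alike. This point is its centre, 8 mm above its underside; its z axis is the cylinder's axis
- slug_c_center (a point): a metal slug of the charge: a plain silver-grey cylinder 16 mm across and 16 mm tall, about 30 g, standing on end on the bench at the start (it may tip on its side when knocked). Of slug_a to slug_d two to four are there, alike. This point is its centre, 8 mm above its underside; its z axis is the cylinder's axis
- slug_d_center (a point): a metal slug of the charge: a plain silver-grey cylinder 16 mm across and 16 mm tall, about 30 g, standing on end on the bench at the start (it may tip on its side when knocked). Of slug_a to slug_d two to four are there, alike. This point is its centre, 8 mm above its underside; its z axis is the cylinder's axis
- boat_grip (a point): centre of the charging boat's handle, an upright flat wooden block 14 mm thick (along its y), 24 mm wide (x), 44 mm tall. z is up, x runs from the boat's lip to its heel. Below the handle a round steel stem 11 mm across goes 58 mm straight down, cranks 35 mm to -x and goes on down to the heel. The boat's underside is 135 mm below this point. About 100 g in all, loose
- boat: the charging boat (one rigid piece): origin on the level of its underside, straight below the centre of the handle; axes as boat_grip. At the start it stands in its clip, its lip roughly towards the robot
- boat_bed (a point): middle of the row of slugs on the floor of the boat's trough, 86 mm to -x of the handle's axis; four fit in a row at 10 and 30 mm to either side along x (nearer to the stem there is little room for a gripper). The trough runs from the 17 mm high heel wall at -28 mm to the open lip at -130 mm from the handle's axis; 28 mm wide outside, 24 mm inside, floor 3 mm thick, side walls 10 mm high in all
- boat_lip (a point): middle of the boat's open pouring lip, at floor level: 130 mm to -x of the handle's axis and 132 mm below boat_grip. Slugs slide out over it once the boat is tipped lip-down by about 36 degrees; 45 degrees is sure
- boat_stem (a point): point on the axis of the boat's round 11 mm stem, 42 mm below the middle of the handle, where the clip holds it; axes as boat_grip
- clip (a point): centre of the C-shaped spring clip, where the stem's axis belongs, 98 mm above the bench. Its mouth opens to +y of this frame (its post is at -y); two sprung jaws 16 mm tall hold the stem, resist a pull to +y with 5 to 8 N, then snap open. The stem goes back in along -y with 7 to 12 N, till boat_stem is at this point; the boat's axes are then parallel to these
- stand: the boat's stand, fixed: origin on the bench below the clip, axes as the clip's. A wooden foot 5 mm thick on which the boat stands (x = -141 to +31 mm, y = -36 to +30 mm) and a post 30 mm wide and 107 mm high behind the clip (y = -32 to -22 mm)
- slot (a point): centre of the slot, on the upper face of the furnace's ceramic cover plate, 140 mm above the bench. x runs along the slot, away from the robot, z is up. The slot is 126 mm long (x) and 42 mm wide (y), the plate 8 mm thick. The chamber below is 150 mm long (x) and 80 mm wide (y), centred on the slot; its hearth lies 130 mm below this point
- furnace: the fixed furnace: origin on the bench below the slot's centre, axes as the slot's. Its case reaches 90 mm to either side in x and from -62 to +93 mm in y. Two guides for the shutter stand 9 mm above the cover plate at x = +-64 to +-74 mm
- cover: the furnace's fixed ceramic cover plate; origin on its underside below the slot's centre
- shutter (a joint): travel of the steel shutter over the slot, m: 0 = fully shut, 0.052 = fully open; it slides to +y of the slot's frame between its guides, with about 1.5 N of friction, and stays where it is left
- shutter_grip (a point): centre of the shutter's upright wooden grip, 14 mm thick (along y of the slot's frame), 30 mm wide (x) and 28 mm tall, over the slot's centre line when shut. The grip's top is 14 mm above this point and the shutter plate 20 mm below it
- small_pot: bystander: a small lidded pot, 36 mm across, 46 mm tall; origin under its centre
- tape_roll: bystander: a roll of tape lying flat, 93 mm across, 25 mm tall; origin under its centre
- ring_clamp: bystander: a wooden ring clamp lying down, 128 x 27 x 23 mm, long along its y; origin under its centre
- pliers: bystander: pliers with dark handles, lying, 194 x 57 x 14 mm, long along y; origin under the centre
- domer: bystander: a brass doming cube of 40 mm; origin under its centre

How it is judged:
By the outcome, as a careful person would: the job done as asked, in the order asked, and still so for the second after the job is handed in, with the robot touching nothing.
Of slug_a, slug_b, slug_c, slug_d only 2 to 4 are there at a start; the rules pass over those that are not, and their reading is None.
At some moment in a run one of slug_a, slug_b, slug_c, slug_d may be knocked a few centimetres aside while the robot is not near it.
It also fails if it takes over 210 s, if anything falls off the work surface, if the arm or the gripper's body presses on something with over 40 N, if the wrist force passes 120 N, or if a joint passes its speed limit or range.

## Working session

There is one attempt and no reset: what is moved stays moved. The work goes in short steps, Python scripts to look and compute and a shell command to move; the robot and the scene stay as the last step left them, time stands still between calls to the robot, and variables do not carry over. Pictures are saved under pics/ and viewed, at most 16 in all, crops included, and the job is handed in when it is done.

```bash
mkdir -p pics; ls; cat > h.py <<'E'
import numpy as np,cv2
from bench import robot
def snap(n,f=None):
    s=robot.snapshot(n)
    if f: cv2.imwrite('pics/'+f,s['img'])
    np.savez('/tmp/%s.npz'%n,**s)
    return s
def load(n): return dict(np.load('/tmp/%s.npz'%n))
def ray(s,u,v):
    T=np.array(s['camera_from_world']);R=T[:3,:3];t=T[:3,3]
    return -R.T@t, R.T@np.linalg.solve(np.array(s['mtx']),[u,v,1.])
def onz(s,u,v,z):
    c,d=ray(s,u,v); return c+d*(z-c[2])/d[2]
def proj(s,p):
    T=np.array(s['camera_from_world']);q=np.array(s['mtx'])@(T[:3,:3]@np.array(p)+T[:3,3]); return q[:2]/q[2]
E
python3 - <<'E'
from h import *
np.set_printoptions(precision=4,suppress=True)
a=snap('top','top0.png');b=snap('side','side0.png');c=snap('wrist','wr0.png')
for s in(a,b,c): print(ray(s,320,200),s['mtx'][0][0])
st=robot.state();print(st)
E
```

```text
pics
(array([ 0.4561, -0.0956,  1.1887]), array([ 0.0686, -0.0331, -0.9971])) 378.8692394144435
(array([0.3963, 0.658 , 0.7538]), array([ 0.1417, -0.7586, -0.6362])) 388.68769554446504
(array([ 0.2368, -0.6353,  0.3726]), array([-0.257 , -0.0624, -0.9644])) 332.8262809374384
{'time_s': 0.15, 'q': array([-1.3479,  0.2646,  1.6051,  0.    ,  1.2737, -0.0369]), 'joint_velocities': array([ 0.0003, -0.0022, -0.0019,  0.0008, -0.0007,  0.0003]), 'effort': array([  0.0011, -51.5905, -36.796 ,  -0.0001,   0.008 ,  -0.    ]), 'eef_pos': array([ 0.1733, -0.6517,  0.2086]), 'eef_rot': array([[ 0.9664,  0.2569, -0.0004],
       [ 0.2569, -0.9664,  0.0018],
       [ 0.0001, -0.0018, -1.    ]]), 'wrist_force': array([-0.1627,  0.014 ,  0.8785]), 'torque': array([-0.0142, -0.005 ,  0.0044]), 'gripper_force': 0.0, 'width': 0.08501145061954953}
```

View pics/top0.png

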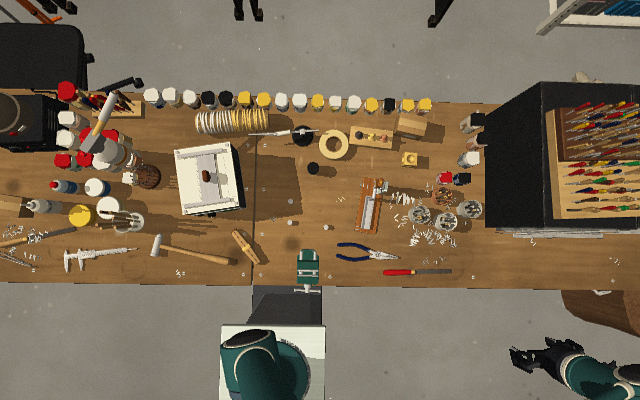

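View pics/side0.png

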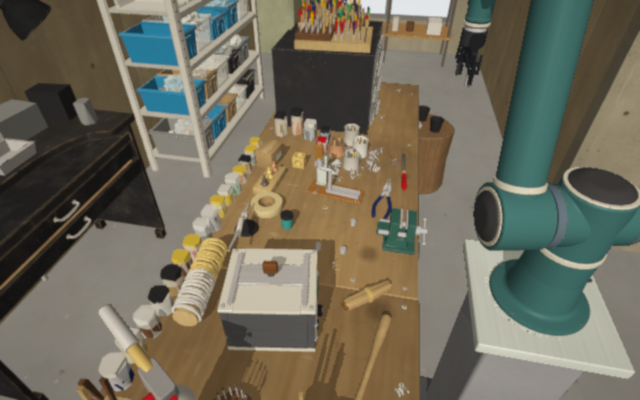

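The top view shows the furnace at about (208,178), the boat stand at (370,203), and small silver dots near (290,222) and (327,227). I'll enlarge that region.

```bash
python3 - <<'E'
from h import *
i=load('top')['img'][130:270,260:420]
j=load('side')['img'][150:310,210:400]
cv2.imwrite('pics/c1.png',cv2.resize(i,None,fx=5,fy=4.2,interpolation=3)[:, :800] if 0 else cv2.resize(i,None,fx=4,fy=4,interpolation=3))
cv2.imwrite('pics/c2.png',cv2.resize(load('top')['img'][135:225,165:255],None,fx=6,fy=6,interpolation=3))
E
```

```text
(no output)
```

View pics/c1.png

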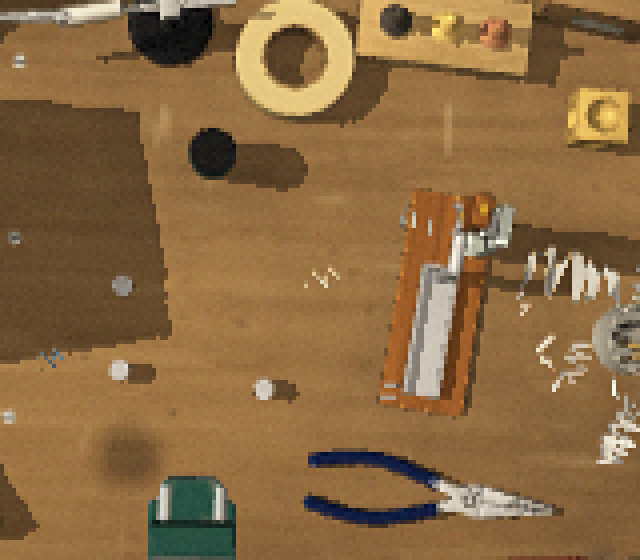

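View pics/c2.png

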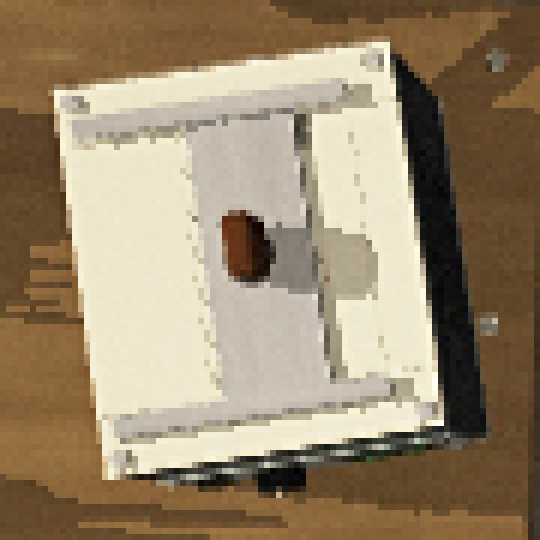

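The crops show three slugs at c1 (122,286), (119,370) and (264,389). The stand's foot corners are at (413,188), (383,403), (466,417) and (495,200). The furnace cover corners in c2 are (55,92), (388,40), (443,425) and (107,478), with the shutter grip at (245,245) and shut.

```bash
cat >> h.py <<'E'
from scipy.spatial.transform import Rotation as Ro
def yawR(a): # tool down, tool x axis at world yaw a
    c,s=np.cos(a),np.sin(a); return np.array([[c,s,0],[s,-c,0],[0,0,-1.]])
def delta(p,R=None):
    st=robot.state();R0=st['eef_rot'];d=R0.T@(np.array(p)-st['eef_pos'])*1000
    r=Ro.from_matrix(R0.T@(R0 if R is None else R)).as_rotvec()
    print('t%.1f shift'%st['time_s'],d.round(1),'turn',r.round(3)); return d,r
E
python3 - <<'E'
from h import *
np.set_printoptions(precision=4,suppress=True)
s=load('top')
T=lambda u,v:(260+(u-1.5)/4,130+(v-1.5)/4)
for u,v in[(122,286),(119,370),(264,389)]: 
    uv=T(u,v);p=onz(s,*uv,.014);print('slug',np.round(uv,1),p,np.hypot(p[0],p[1]))
F=np.array([onz(s,*T(u,v),.005) for u,v in[(413,188),(495,200),(466,417),(383,403)]]);print(F,[np.linalg.norm(F[i]-F[i-1]) for i in range(4)])
q=lambda u,v:(165+(u-2.5)/6,135+(v-2.5)/6)
C=np.array([onz(s,*q(u,v),.14) for u,v in[(55,92),(388,40),(443,425),(107,478)]]);print(C,[np.linalg.norm(C[i]-C[i-1]) for i in range(4)])
G=onz(s,*q(240,232),.174);print('grip',G)
# furnace frame
ex=(C[0]+C[1]-C[2]-C[3])[:2];a=np.arctan2(ex[1],ex[0]);e=C[0]-C[1]+C[3]-C[2];a2=np.arctan2(e[1],e[0])-np.pi/2
ey=np.array([-np.sin(a2),np.cos(a2)]);print('yaw',a,a2,'slot',C.mean(0)[:2]-.0155*ey)
ex=(F[0]+F[1]-F[2]-F[3])[:2];a=np.arctan2(ex[1],ex[0]);ex=np.array([np.cos(a),np.sin(a)]);ey=np.array([-ex[1],ex[0]])
print('stand yaw',a,'clip',F.mean(0)[:2]+.055*ex+.003*ey)
E
```

```text
slug [290.1 201.1] [ 0.5314 -0.0421  0.014 ] 0.533106190438093
slug [289.4 222.1] [ 0.4664 -0.0413  0.014 ] 0.46825551993019965
slug [325.6 226.9] [ 0.4539 -0.1536  0.014 ] 0.4792045288512351
[[ 0.6144 -0.2691  0.005 ]
 [ 0.6063 -0.3343  0.005 ]
 [ 0.435  -0.3126  0.005 ]
 [ 0.4447 -0.2473  0.005 ]] [np.float64(0.17104890231588712), np.float64(0.06571343496832822), np.float64(0.17269219414614836), np.float64(0.06599652387442075)]
[[0.6586 0.277  0.14  ]
 [0.6869 0.1254 0.14  ]
 [0.5085 0.094  0.14  ]
 [0.4812 0.2453 0.14  ]] [np.float64(0.18014411509872594), np.float64(0.1541272728698092), np.float64(0.18108530774119275), np.float64(0.1537736426566455)]
grip [0.591  0.1806 0.174 ]
yaw 0.17571521361578674 0.18169021710086253 slot [0.5866 0.1702]
stand yaw -0.12672117382948206 clip [ 0.5801 -0.2948]
```

```bash
python3 - <<'E'
from h import *
delta([.47,-.17,.30],yawR(-.127))
E
```

```text
t0.1 shift [ 410.6 -389.5  -90.7] turn [-0.002  0.     0.387]
```

```bash
python3 -m pendant '[[85,[20,-20,-50],[0,0,0.03]],[85,[60,-56,-91],[0,0,0.09]],[85,[104,-98,-91],[0,0,0.15]],[85,[148,-140,-91],[0,0,0.2]],[85,[192,-182,-91],[0,0,0.25]],[85,[236,-224,-91],[0,0,0.3]],[85,[280,-266,-91],[0,0,0.35]],[85,[324,-308,-91],[0,0,0.387]],[85,[368,-350,-91],[0,0,0.387]],[85,[411,-390,-91],[0,0,0.387]]]' 60
python3 -m pendant '[[85,[0,0,0],[0,0,0]],[85,[0,0,0],[0,0,0]]]'
python3 - <<'E'
from h import *
s=snap('wrist','w1.png'); print(robot.state()['eef_pos'])
for p in [(.5314,-.0421,.016),(.4664,-.0413,.016),(.4539,-.1536,.016),(.58,-.2948,.005)]: print(proj(s,p).round(0))
E
```

```text
time_s: 1.4
eef_pos: [0.471, -0.1679, 0.3006]
eef_rot: [[0.992, -0.127, 0.0], [-0.127, -0.992, -0.0], [0.0, 0.0, -1.0]]
wrist_force: [0.9, -0.6, -0.3]
width: 0.085
gripper_force: 0.0
time_s: 1.65
eef_pos: [0.4701, -0.1698, 0.3004]
eef_rot: [[0.992, -0.126, -0.001], [-0.126, -0.992, -0.0], [-0.001, 0.001, -1.0]]
wrist_force: [-0.2, -0.2, 0.1]
width: 0.0853
gripper_force: 0.0
[ 0.4699119  -0.17044995  0.30042273]
[219. 125.]
[228. 174.]
[311. 172.]
[407.  62.]
```

View pics/w1.png

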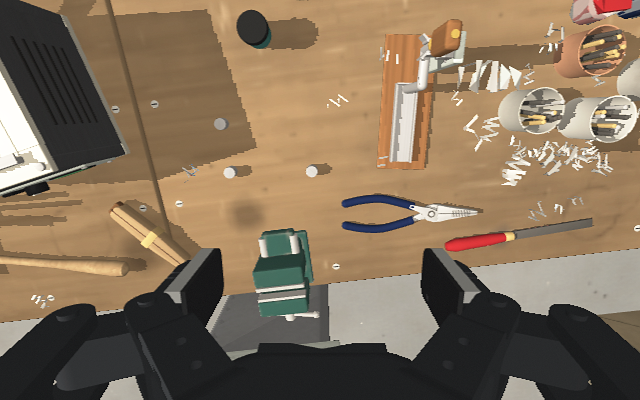

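The wrist view shows the three slugs at (220,124), (229,172) and (311,171), as predicted. The foot spans about (388,34) to (425,168), and the handle top is at (447,36).

```bash
cat >> h.py <<'E'
def slugs(s,P,w=16,z=.008,show=True):
    out=[]
    for p in P:
        u,v=proj(s,[p[0],p[1],.012]).round().astype(int);w=int(w)
        y0,x0=max(0,v-w),max(0,u-w);c=s['img'][y0:v+w,x0:u+w]
        h=cv2.cvtColor(c,cv2.COLOR_BGR2HSV);m=((h[...,1]<60)&(h[...,2]>90)).astype(np.uint8)
        n,l,stt,cen=cv2.connectedComponentsWithStats(m)
        k=1+np.argmax(stt[1:,4]) if n>1 else 0
        q=onz(s,cen[k][0]+x0,cen[k][1]+y0,.012) if k else None
        print('slug',q if q is None else q.round(4),stt[k]);out.append(q)
    return out
E
python3 - <<'E'
from h import *
np.set_printoptions(precision=4,suppress=True)
s=load('wrist');slugs(s,[(.5314,-.0421),(.4664,-.0413),(.4539,-.1536)],12)
h=cv2.cvtColor(s['img'],cv2.COLOR_BGR2HSV)
for p in[(100,382),(150,385),(36,452),(28,437),(50,436),(100,400),(33,457)]:print(p,h[p])
m=((h[...,0]<14)&(h[...,1]>150)&(h[...,2]>60)).astype(np.uint8);m[:, :375]=0;m[:,470:]=0;m[180:]=0
n,l,st,c=cv2.connectedComponentsWithStats(m)
for i in range(1,n):
  if st[i,4]>60:
    k=np.argwhere(l==i)[:,::-1].astype(np.float32);r=cv2.minAreaRect(k);print(st[i],r,cv2.boxPoints(r))
E
python3 -c "
import cv2;i=cv2.imread('pics/w1.png')[10:180,370:480];cv2.imwrite('pics/c3.png',cv2.resize(i,None,fx=3.5,fy=3.5,interpolation=2))"
```

```text
slug [ 0.5333 -0.0441  0.012 ] [  6   5  15  12 148]
slug [ 0.4682 -0.0435  0.012 ] [  7   5  14  12 132]
slug [ 0.4557 -0.1548  0.012 ] [  7   4  12  13 118]
(100, 382) [ 13 149 205]
(150, 385) [ 14 149 188]
(36, 452) [ 21 150 235]
(28, 437) [ 14 140 159]
(50, 436) [ 13 147 142]
(100, 400) [ 17  24 167]
(33, 457) [ 22 150 235]
```

View pics/c3.png

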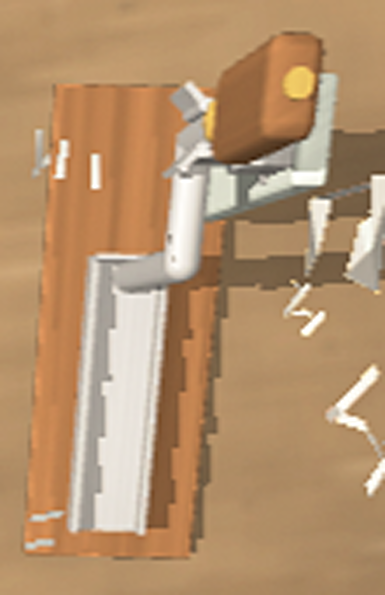

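```bash
python3 - <<'E'
from h import *
np.set_printoptions(precision=4,suppress=True)
s=load('wrist');t=lambda u,v:(370+(u-1.2)/3.5,10+(v-1.2)/3.5)
A,B,C=[onz(s,*t(*p),.005)[:2] for p in[(53,85),(24,552),(190,556)]]
print(A,B,C,np.linalg.norm(A-B),np.linalg.norm(B-C))
ex=(A-B)/np.linalg.norm(A-B);ey=np.array([-ex[1],ex[0]]);d=C-B;print('yaw',np.arctan2(ex[1],ex[0]),np.arctan2(d[1],d[0])+np.pi/2)
print('clip',A-.031*ex-.03*ey,B+.141*ex-.03*ey)
L=[onz(s,*t(*p),.015)[:2] for p in[(68,530),(147,533)]];print('lip',L,np.linalg.norm(L[0]-L[1]),np.mean(L,0)+.130*ex)
H=onz(s,*t(300,82),.162);print('pin?',H)
for c in [(.580,-.2948),(.5805,-.2965)]:
  print([((np.array(proj(s,[c[0]+x*ex[0]+y*ey[0],c[1]+x*ex[1]+y*ey[1],.162]))-[370,10])*3.5).round() for x in(-.012,.012) for y in(-.007,.007)])
E
```

```text
[ 0.6159 -0.2694] [ 0.4475 -0.245 ] [ 0.4376 -0.3106] 0.1701202816268996 0.06635474195552869
yaw -0.1436566788337828 -0.1496446062682315
clip [ 0.5809 -0.2946] [ 0.5827 -0.2949]
lip [array([ 0.4559, -0.2612]), array([ 0.4509, -0.2916])] 0.030774191625711433 [ 0.582 -0.295]
pin? [ 0.5818 -0.2964  0.162 ]
[array([315., 145.]), array([257., 144.]), array([328.,  35.]), array([269.,  33.])]
[array([322., 142.]), array([264., 141.]), array([335.,  31.]), array([276.,  30.])]
```

```bash
python3 -m pendant '[[40,[-6,-5,50],[0,0,0.01]],[40,[-12,-10,100],[0,0,0.01]],[40,[-16,-14,150],[0,0,0.01]],[40,[-16,-14,200],[0,0,0.01]],[40,[-16,-14,240],[0,0,0.01]],[40,[-16,-14,265],[0,0,0.01]],[40,[-16,-14,285],[0,0,0.01]],[40,[-16,-14,293],[0,0,0.01]],[40,[-16,-14,293],[0,0,0.01]]]' 40
python3 -m pendant '[[10,[0,0,0],[0,0,0]],[10,[0,0,0],[0,0,0]],[10,[0,0,0],[0,0,0]],[10,[0,0,0],[0,0,0]]]' 40
python3 -m pendant '[[10,[0,0,-15],[0,0,0]],[10,[0,0,-40],[0,0,0]],[10,[0,0,-70],[0,0,0]],[10,[0,0,-70],[0,0,0]]]'
python3 - <<'E'
from h import *
s=snap('wrist','w2.png');slugs(s,[(.4682,-.0435),(.5333,-.0441)],16)
delta([.4661,-.2792,.076],yawR(-.137))
E
```

```text
time_s: 2.82
eef_pos: [0.4557, -0.1548, 0.0075]
eef_rot: [[0.99, -0.139, -0.001], [-0.139, -0.99, 0.0], [-0.001, -0.0, -1.0]]
wrist_force: [-0.1, 0.5, -0.2]
width: 0.0401
gripper_force: 0.0
time_s: 3.32
eef_pos: [0.4566, -0.1539, 0.008]
eef_rot: [[0.991, -0.136, 0.001], [-0.136, -0.991, -0.0], [0.001, 0.0, -1.0]]
wrist_force: [0.3, 0.7, 0.0]
width: 0.0099
gripper_force: 0.0
time_s: 3.82
eef_pos: [0.4592, -0.155, 0.0814]
eef_rot: [[0.991, -0.137, 0.007], [-0.137, -0.991, -0.003], [0.007, 0.002, -1.0]]
wrist_force: [0.7, 0.1, -0.2]
width: 0.0099
gripper_force: 0.0
slug [ 0.4686 -0.0438  0.012 ] [  2   4  30  25 550]
slug [ 0.5334 -0.0441  0.012 ] [  1   4  31  24 630]
t3.9 shift [ 25.2 122.4   3.9] turn [ 0.001 -0.004 -0.   ]
```

View pics/w2.png

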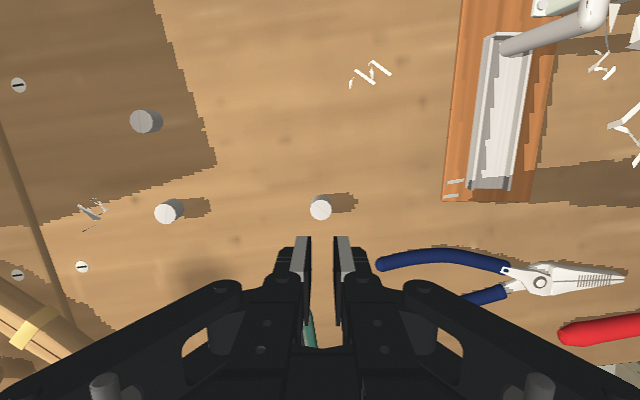

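The grasp missed: the slug still stands at (320,209) in the wrist view, with the fingers closed to 10 mm. I'll find out where it is relative to the pads.

```bash
python3 - <<'E'
from h import *
s=load('wrist');q=slugs(s,[(.4557,-.1548)],60)[0];st=robot.state();print(st['eef_pos'])
print(onz(s,320,203,.016), proj(s,st['eef_pos']),onz(s,320,203,.016)-st['eef_pos'])
E
```

```text
slug [ 0.4562 -0.1544  0.012 ] [ 49  47  22  25 448]
[ 0.45781446 -0.15446882  0.07972811]
[ 0.46043989 -0.1545825   0.016     ] [320.23274248 239.49040174] [ 0.00262543 -0.00011369 -0.06372811]
```

```bash
python3 -m pendant '[[40,[-1,0,30],[0,0,0]],[40,[-1,0,60],[0,0,0]],[40,[-1,0,72],[0,0,0]],[40,[-1,0,77],[0,0,0]],[40,[-1,0,77],[0,0,0]],[40,[-1,0,77],[0,0,0]]]'
python3 -m pendant '[[10,[0,0,0],[0,0,0]],[10,[0,0,0],[0,0,0]],[10,[0,0,0],[0,0,0]],[10,[0,0,0],[0,0,0]]]' 40
```

```text
time_s: 4.62
eef_pos: [0.4563, -0.1542, 0.0016]
eef_rot: [[0.991, -0.137, 0.002], [-0.137, -0.991, -0.001], [0.002, 0.0, -1.0]]
wrist_force: [-0.7, -0.6, 0.9]
width: 0.0398
gripper_force: 0.0
time_s: 5.12
eef_pos: [0.4553, -0.1538, 0.0007]
eef_rot: [[0.991, -0.137, 0.0], [-0.137, -0.991, -0.0], [0.0, 0.0, -1.0]]
wrist_force: [0.4, 0.2, -0.4]
width: 0.01
gripper_force: 0.0
```

```bash
python3 - <<'E'
from h import *
s=snap('wrist');cv2.imwrite('pics/c4.png',cv2.resize(s['img'][150:330,200:440],None,fx=2.5,fy=2.5))
E
```

```text
(no output)
```

View pics/c4.png

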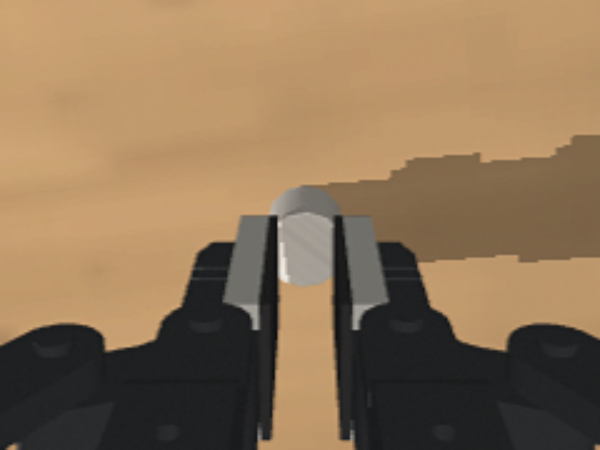

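The picture shows the slug standing between the pads with the gap about the slug's width. The 10 mm command just didn't squeeze it, so I'll close further.

```bash
python3 -m pendant '[[0,[0,0,0],[0,0,0]],[0,[0,0,0],[0,0,0]],[0,[0,0,0],[0,0,0]],[0,[0,0,0],[0,0,0]]]' 40
```

```text
time_s: 5.68
eef_pos: [0.4553, -0.1538, 0.0007]
eef_rot: [[0.991, -0.137, -0.0], [-0.137, -0.991, 0.0], [-0.0, -0.0, -1.0]]
wrist_force: [-0.4, -0.5, -0.3]
width: -0.0002
gripper_force: 0.0
```

```bash
python3 - <<'E'
from h import *
s=snap('wrist');st=robot.state();p=st['eef_pos'];print(p,ray(s,320,200)[0])
f=lambda q:((proj(s,q)-[200,150])*2.5).round()
for dx,z in[(0,0),(.011,0),(-.011,0),(0,.016),(.008,0),(.008,.016),(-.008,.016)]: print(dx,z,f([p[0]+dx*.99,p[1]-dx*.137,z]))
q=slugs(s,[(.4562,-.1544)],40)
cv2.imwrite('pics/c5.png',cv2.resize(s['img'][150:330,200:440],None,fx=2.5,fy=2.5))
E
```

```text
[ 0.45530254 -0.15377041  0.00066303] [ 0.52040973 -0.16294074  0.16475386]
0 0 [302. 219.]
0.011 0 [302. 170.]
-0.011 0 [302. 267.]
0 0.016 [302. 250.]
0.008 0 [302. 183.]
0.008 0.016 [302. 211.]
-0.008 0.016 [302. 288.]
slug [ 0.4532 -0.1539  0.012 ] [  22   19   37   59 1226]
```

View pics/c5.png

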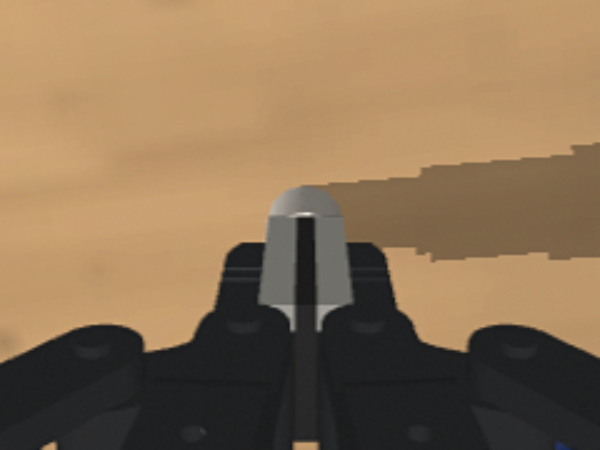

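The slug is right at the TCP, but the pads shut above it. From the apparent gap (56 px for 10 mm) the pad tips lie about 20 mm behind the reported TCP. I'll lower with the fingers open and watch the force.

```bash
python3 -m pendant '[[40,[0,0,0],[0,0,0]],[40,[0,0,0],[0,0,0]],[40,[0,0,0],[0,0,0]],[40,[0,0,0],[0,0,0]],[40,[0,0,3],[0,0,0]],[40,[0,0,6],[0,0,0]],[40,[0,0,6],[0,0,0]]]' 40
python3 -m pendant '[[40,[0,0,2],[0,0,0]],[40,[0,0,4],[0,0,0]],[40,[0,0,6],[0,0,0]],[40,[0,0,6],[0,0,0]]]' | grep -E "pos|force"
python3 -m pendant '[[5,[0,0,0],[0,0,0]],[5,[0,0,0],[0,0,0]],[5,[0,0,0],[0,0,0]],[5,[0,0,0],[0,0,0]]]' 40
```

```text
time_s: 6.6
eef_pos: [0.4549, -0.1536, -0.0058]
eef_rot: [[0.991, -0.137, -0.001], [-0.137, -0.991, 0.0], [-0.001, -0.0, -1.0]]
wrist_force: [0.1, -0.8, 1.6]
width: 0.0396
gripper_force: 0.0
eef_pos: [0.4551, -0.1537, -0.0116]
wrist_force: [0.2, -0.2, 0.1]
gripper_force: 0.0
time_s: 7.6
eef_pos: [0.4554, -0.1538, -0.0111]
eef_rot: [[0.991, -0.137, 0.0], [-0.137, -0.991, -0.0], [0.0, 0.0, -1.0]]
wrist_force: [-0.2, 0.6, 3.2]
width: 0.0129
gripper_force: 39.1
```

```bash
python3 -m pendant '[[5,[0,0,-5],[0,0,0]],[5,[0,0,-20],[0,0,0]],[5,[0,0,-40],[0,0,0]],[5,[0,0,-60],[0,0,0]],[5,[0,0,-85],[0,0,0]],[5,[0,0,-85],[0,0,0]]]'
python3 - <<'E'
from h import *
s=snap('wrist');slugs(s,[(.4682,-.0435),(.5333,-.0441)],16)
print(robot.state()['width'])
cv2.imwrite('pics/c6.png',cv2.resize(s['img'][150:330,200:440],None,fx=2.5,fy=2.5))
E
```

```text
time_s: 8.35
eef_pos: [0.4578, -0.1548, 0.0767]
eef_rot: [[0.991, -0.137, 0.006], [-0.137, -0.991, -0.002], [0.006, 0.001, -1.0]]
wrist_force: [-0.0, -0.1, -0.1]
width: 0.0129
gripper_force: 39.0
slug [ 0.4686 -0.0438  0.012 ] [  2   3  30  26 574]
slug [ 0.5335 -0.044   0.012 ] [  0   4  32  25 670]
0.012925442735073385
```

View pics/c6.png

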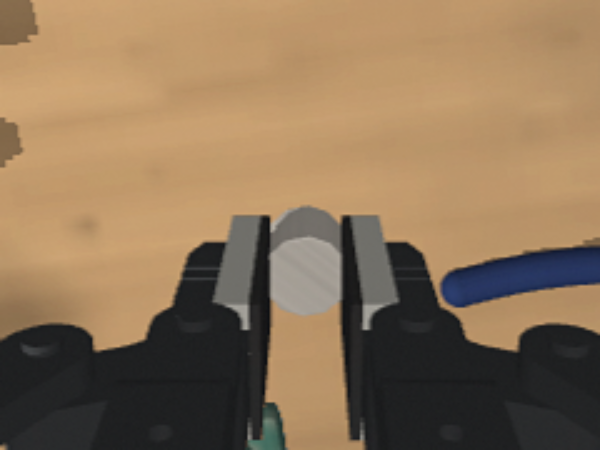

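The slug is held upright and centred, at about the top 5 mm. The other two slugs are still in place. Now I'll place it at spot -30.

```bash
python3 - <<'E'
from h import *
delta([.4661,-.2792,.03],yawR(-.137))
E
```

```text
t8.4 shift [ 26.4 122.4  45.3] turn [ 0.001 -0.003 -0.   ]
```

```bash
python3 -m pendant '[[5,[6,30,0],[0,0,0]],[5,[14,65,0],[0,0,0]],[5,[20,100,5],[0,0,0]],[5,[26,122,25],[0,0,0]],[5,[26,122,45],[0,0,0]],[5,[26,122,45],[0,0,0]],[5,[26,122,45],[0,0,0]]]'
python3 - <<'E'
from h import *
delta([.4661,-.2792,-.002],yawR(-.137))
s=snap('wrist','w7.png')
E
```

```text
time_s: 9.28
eef_pos: [0.4641, -0.2778, 0.0284]
eef_rot: [[0.991, -0.137, -0.001], [-0.137, -0.991, 0.001], [-0.001, -0.0, -1.0]]
wrist_force: [-0.0, -1.0, 0.4]
width: 0.0129
gripper_force: 39.0
t9.3 shift [ 2.2  1.1 30.4] turn [-0.     0.001  0.   ]
```

View pics/w7.png

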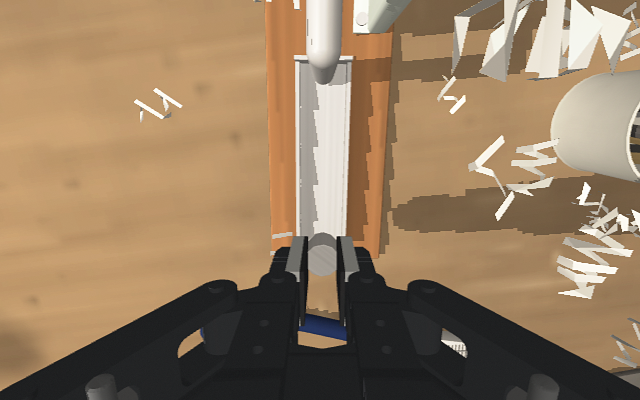

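The trough is centred under the slug: edges at u 297 and 351 at row 70, about 301 and 347 at row 225. The slug is at (322,252).

```bash
python3 - <<'E'
from h import *
np.set_printoptions(precision=4,suppress=True)
s=load('wrist');g=s['img'].astype(int).sum(2)
h=cv2.cvtColor(s['img'],cv2.COLOR_BGR2HSV)
M=[]
for v in(80,110,140,170,200,225):
    m=np.where(h[v,280:365,1]<70)[0]+280; a,b=m.min()-.5,m.max()+.5
    A,B=onz(s,a,v,.015)[:2],onz(s,b,v,.015)[:2];print(v,a,b,np.linalg.norm(A-B));M.append((A+B)/2)
M=np.array(M);d=M[0]-M[-1];yaw=np.arctan2(d[1],d[0]);print('yaw',yaw)
ex=np.array([np.cos(yaw),np.sin(yaw)]);ey=np.array([-ex[1],ex[0]]);print('lateral of clip est',[(np.array([.581,-.295])-m)@ey for m in M],'TCP lateral',(robot.state()['eef_pos'][:2]-M.mean(0))@ey)
t=onz(s,324,56,.022)[:2];print('heel top',t,t+.028*ex)
E
```

```text
80 294.5 350.5 0.02820822157693773
110 294.5 349.5 0.028332776237438018
140 295.5 348.5 0.02793612431043249
170 295.5 347.5 0.02806013410369906
200 295.5 346.5 0.028190179425919698
225 295.5 345.5 0.028209434602938108
yaw -0.14998323018258666
lateral of clip est [np.float64(0.00020126102714675508), np.float64(0.00015686949674540194), np.float64(0.00037388565269254185), np.float64(0.0003314857447760023), np.float64(0.0002870222680953637), np.float64(0.00020126102714675427)] TCP lateral -0.00038980318907179303
heel top [ 0.5531 -0.2915] [ 0.5808 -0.2957]
```

```bash
python3 -m pendant '[[5,[2,0,10],[0,0,0.01]],[5,[2,0,22],[0,0,0.01]],[5,[2,0,30],[0,0,0.01]],[5,[2,0,30.5],[0,0,0.01]],[5,[2,0,30.5],[0,0,0.01]]]' 40
python3 -m pendant '[[20,[0,0,0],[0,0,0]],[24,[0,0,0],[0,0,0]],[24,[0,0,0],[0,0,0]],[24,[0,0,-10],[0,0,0]],[24,[0,0,-40],[0,0,0]],[24,[0,0,-80],[0,0,0]],[40,[0,0,-110],[0,0,0]],[40,[0,0,-110],[0,0,0]]]'
python3 - <<'E'
from h import *
s=snap('wrist','w8.png')
slugs(s,[(.4663,-.2777)],8)
slugs(s,[(.4682,-.0435)],16)
delta([.468,-.0435,.05],yawR(-.15))
E
```

```text
time_s: 9.95
eef_pos: [0.4662, -0.2784, -0.002]
eef_rot: [[0.989, -0.147, -0.0], [-0.147, -0.989, 0.0], [-0.0, -0.0, -1.0]]
wrist_force: [-0.5, -0.8, -0.6]
width: 0.0129
gripper_force: 39.0
time_s: 10.95
eef_pos: [0.4689, -0.2801, 0.1122]
eef_rot: [[0.989, -0.147, 0.006], [-0.147, -0.989, -0.004], [0.007, 0.003, -1.0]]
wrist_force: [0.2, 0.7, 0.9]
width: 0.04
gripper_force: 0.0
slug [ 0.4664 -0.2772  0.012 ] [  0   0  16  16 256]
slug [ 0.4687 -0.045   0.012 ] [  2   4  30  23 498]
t11.0 shift [ -34.3 -233.3   59.6] turn [ 0.002 -0.004  0.003]
```

```bash
python3 -m pendant '[[40,[-6,-40,0],[0,0,0]],[40,[-14,-95,0],[0,0,0]],[40,[-22,-150,0],[0,0,0]],[40,[-30,-205,20],[0,0,0]],[40,[-34,-233,55],[0,0,0]],[40,[-34,-233,90],[0,0,0]],[40,[-34,-233,110],[0,0,0]],[40,[-34,-233,117],[0,0,0]],[40,[-34,-233,122],[0,0,0]],[40,[-34,-233,122],[0,0,0]]]' 40
python3 -m pendant '[[5,[0,0,0],[0,0,0]],[5,[0,0,0],[0,0,0]],[5,[0,0,0],[0,0,0]],[5,[0,0,0],[0,0,0]]]' 40
python3 -m pendant '[[5,[0,0,-5],[0,0,0]],[5,[0,0,-20],[0,0,0]],[5,[0,0,-45],[0,0,0]],[5,[0,0,-80],[0,0,0]],[5,[0,0,-90],[0,0,0]],[5,[0,0,-90],[0,0,0]]]'
python3 - <<'E'
from h import *
delta([.4861,-.2807,.03],yawR(-.15))
E
```

```text
time_s: 12.25
eef_pos: [0.4671, -0.0432, -0.0136]
eef_rot: [[0.989, -0.147, 0.0], [-0.147, -0.989, 0.0], [0.0, -0.0, -1.0]]
wrist_force: [0.3, -0.1, -0.0]
width: 0.0395
gripper_force: 0.0
time_s: 12.75
eef_pos: [0.4679, -0.0433, -0.0128]
eef_rot: [[0.989, -0.147, 0.002], [-0.147, -0.989, -0.0], [0.002, 0.0, -1.0]]
wrist_force: [-1.5, -0.3, 7.2]
width: 0.0131
gripper_force: 39.1
time_s: 13.5
eef_pos: [0.4676, -0.0431, 0.077]
eef_rot: [[0.989, -0.147, 0.002], [-0.147, -0.989, -0.0], [0.002, -0.0, -1.0]]
wrist_force: [-0.6, -1.0, -0.3]
width: 0.0131
gripper_force: 39.0
t13.5 shift [ 53.  232.3  47.1] turn [-0.    -0.002  0.003]
```

```bash
python3 -m pendant '[[5,[8,35,0],[0,0,0]],[5,[20,90,0],[0,0,0]],[5,[33,145,0],[0,0,0]],[5,[45,200,0],[0,0,0]],[5,[53,232,15],[0,0,0]],[5,[53,232,40],[0,0,0]],[5,[53,232,47],[0,0,0]],[5,[53,232,47],[0,0,0]]]'
python3 - <<'E'
from h import *
delta([.4861,-.2807,-.003],yawR(-.15))
E
```

```text
time_s: 14.5
eef_pos: [0.484, -0.2791, 0.0275]
eef_rot: [[0.989, -0.146, -0.003], [-0.146, -0.989, 0.002], [-0.003, -0.002, -1.0]]
wrist_force: [0.5, -0.0, 0.6]
width: 0.0131
gripper_force: 39.1
t14.5 shift [ 2.4  1.3 30.5] turn [-0.002  0.003  0.003]
```

```bash
python3 -m pendant '[[5,[1,0.5,10],[0,0,0]],[5,[1,0.5,22],[0,0,0]],[5,[1,0.5,30],[0,0,0]],[5,[1,0.5,30.5],[0,0,0]],[5,[1,0.5,30.5],[0,0,0]]]' 40
python3 -m pendant '[[20,[0,0,0],[0,0,0]],[24,[0,0,0],[0,0,0]],[24,[0,0,0],[0,0,0]],[24,[0,0,-10],[0,0,0]],[24,[0,0,-40],[0,0,0]],[24,[0,0,-80],[0,0,0]],[40,[0,0,-110],[0,0,0]],[40,[0,0,-110],[0,0,0]],[40,[0,0,-110],[0,0,0]]]'
python3 - <<'E'
from h import *
s=snap('wrist','w9.png')
slugs(s,[(.5333,-.0441)],16)
slugs(s,[(.5333,-.0441)],40)
delta([.5328,-.044,.05],yawR(-.15))
E
```

```text
time_s: 15.12
eef_pos: [0.4863, -0.2809, -0.0013]
eef_rot: [[0.989, -0.147, 0.0], [-0.147, -0.989, -0.0], [0.0, 0.0, -1.0]]
wrist_force: [0.6, -0.2, -0.4]
width: 0.0131
gripper_force: 39.1
time_s: 16.25
eef_pos: [0.4859, -0.2807, 0.1084]
eef_rot: [[0.989, -0.147, -0.0], [-0.147, -0.989, 0.0], [-0.0, -0.0, -1.0]]
wrist_force: [-1.5, -0.4, -1.3]
width: 0.0402
gripper_force: 0.0
slug [ 0.5338 -0.0451  0.012 ] [  1   5  31  22 548]
slug [ 0.5337 -0.0465  0.012 ] [  3  29  37  22 616]
t16.3 shift [  12.4 -240.7   57.7] turn [-0.001  0.002  0.003]
```

```bash
python3 -m pendant '[[40,[2,-40,0],[0,0,0]],[40,[5,-95,0],[0,0,0]],[40,[8,-150,0],[0,0,0]],[40,[11,-205,15],[0,0,0]],[40,[12.5,-241,50],[0,0,0]],[40,[12.5,-241,85],[0,0,0]],[40,[12.5,-241,107],[0,0,0]],[40,[12.5,-241,115],[0,0,0]],[40,[12.5,-241,121],[0,0,0]],[40,[12.5,-241,121],[0,0,0]]]' 40
python3 -m pendant '[[5,[0,0,0],[0,0,0]],[5,[0,0,0],[0,0,0]],[5,[0,0,0],[0,0,0]],[5,[0,0,0],[0,0,0]]]' 40
python3 -m pendant '[[5,[0,0,-5],[0,0,0]],[5,[0,0,-20],[0,0,0]],[5,[0,0,-45],[0,0,0]],[5,[0,0,-80],[0,0,0]],[5,[0,0,-90],[0,0,0]],[5,[0,0,-90],[0,0,0]]]'
python3 - <<'E'
from h import *
delta([.5059,-.2836,.03],yawR(-.15))
E
```

```text
time_s: 17.55
eef_pos: [0.5341, -0.0446, -0.0123]
eef_rot: [[0.989, -0.147, 0.0], [-0.147, -0.989, 0.0], [-0.0, -0.0, -1.0]]
wrist_force: [-1.0, 0.0, 0.5]
width: 0.0399
gripper_force: 0.0
time_s: 18.05
eef_pos: [0.5349, -0.0446, -0.0112]
eef_rot: [[0.989, -0.147, 0.002], [-0.147, -0.989, -0.0], [0.002, 0.0, -1.0]]
wrist_force: [-0.3, -0.7, 6.6]
width: 0.0128
gripper_force: 39.2
time_s: 18.8
eef_pos: [0.5347, -0.0444, 0.0786]
eef_rot: [[0.989, -0.147, 0.002], [-0.147, -0.989, -0.0], [0.002, -0.0, -1.0]]
wrist_force: [0.1, 0.1, -0.9]
width: 0.0131
gripper_force: 39.0
t18.8 shift [  6.5 240.8  48.6] turn [-0.    -0.002  0.003]
```

```bash
python3 -m pendant '[[5,[1,35,0],[0,0,0]],[5,[2,90,0],[0,0,0]],[5,[4,145,0],[0,0,0]],[5,[5,200,0],[0,0,0]],[5,[6,241,15],[0,0,0]],[5,[6,241,40],[0,0,0]],[5,[6,241,48],[0,0,0]],[5,[6,241,48],[0,0,0]],[5,[6,241,48],[0,0,0]]]'
python3 - <<'E'
from h import *
delta([.5059,-.2836,-.0022],yawR(-.15))
E
```

```text
time_s: 19.92
eef_pos: [0.5051, -0.2832, 0.0302]
eef_rot: [[0.989, -0.146, 0.001], [-0.146, -0.989, -0.0], [0.001, 0.0, -1.0]]
wrist_force: [-1.0, -0.5, -0.1]
width: 0.013
gripper_force: 39.1
t19.9 shift [ 0.8  0.2 32.4] turn [ 0.    -0.001  0.004]
```

Next: place it, back off, and move up over the boat for a look and the handle grasp.

```bash
python3 -m pendant '[[5,[1,0,12],[0,0,0]],[5,[1,0,24],[0,0,0]],[5,[1,0,31],[0,0,0]],[5,[1,0,32.5],[0,0,0]],[5,[1,0,32.5],[0,0,0]],[5,[1,0,32.5],[0,0,0]]]' 40
python3 -m pendant '[[20,[0,0,0],[0,0,0]],[24,[0,0,0],[0,0,0]],[24,[0,0,0],[0,0,0]],[24,[0,0,-10],[0,0,0]],[24,[-5,0,-40],[0,0,0]],[24,[-25,0,-80],[0,0,0]],[40,[-50,0,-120],[0,0,0]],[40,[-60,0,-150],[0,0,0]],[40,[-60,0,-150],[0,0,0]],[40,[-60,0,-150],[0,0,0]]]'
python3 - <<'E'
from h import *
s=snap('wrist','w10.png');st=robot.state()
i=s['img'];u,v=proj(s,[.505,-.283,.015]).astype(int)
print(u,v)
cv2.imwrite('pics/c10.png',cv2.resize(i[max(0,v-120):v+120,u-100:u+100],None,fx=2.5,fy=2.5,interpolation=2))
E
```

```text
time_s: 20.68
eef_pos: [0.5056, -0.2839, -0.0029]
eef_rot: [[0.989, -0.147, 0.0], [-0.147, -0.989, -0.0], [0.0, 0.0, -1.0]]
wrist_force: [0.5, 0.1, -0.4]
width: 0.0126
gripper_force: 39.0
time_s: 21.92
eef_pos: [0.4461, -0.2748, 0.147]
eef_rot: [[0.989, -0.147, 0.0], [-0.147, -0.989, -0.0], [0.0, 0.0, -1.0]]
wrist_force: [-0.2, 0.9, 0.8]
width: 0.0398
gripper_force: 0.0
320 116
```

View pics/c10.png

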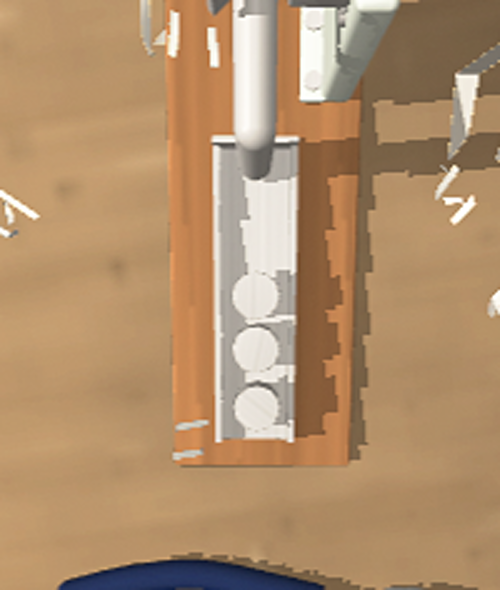

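The crop shows the three slugs standing in the trough at (256,296), (257,348) and (257,406). Next, the furnace.

```bash
python3 - <<'E'
from h import *
delta([.53,.165,.33],yawR(.178))
E
```

```text
t22.0 shift [  18.6 -447.3 -183.5] turn [-0.001  0.001 -0.325]
```

```bash
python3 -m pendant '[[50,[0,-20,-50],[0,0,0]],[50,[2,-55,-100],[0,0,-0.05]],[50,[4,-100,-140],[0,0,-0.1]],[50,[6,-150,-170],[0,0,-0.15]],[50,[8,-205,-183],[0,0,-0.2]],[50,[10,-260,-183],[0,0,-0.25]],[50,[12,-315,-183],[0,0,-0.3]],[50,[15,-370,-183],[0,0,-0.325]],[50,[17,-420,-183],[0,0,-0.325]],[50,[18.5,-447,-183],[0,0,-0.325]]]'
python3 -m pendant '[[50,[0,0,0],[0,0,0]],[50,[0,0,0],[0,0,0]],[50,[0,0,0],[0,0,0]]]'
python3 - <<'E'
from h import *
np.set_printoptions(precision=4,suppress=True)
s=snap('wrist','w11.png');i=s['img'];h=cv2.cvtColor(i,cv2.COLOR_BGR2HSV)
print(robot.state()['eef_pos'])
u,v=proj(s,[.5866,.1702,.176]).astype(int);print(u,v)
m=np.zeros(h.shape[:2],np.uint8);w=45
m[v-w:v+w,u-w:u+w]=((h[...,1]>100)&(h[...,0]<20)&(h[...,2]<190))[v-w:v+w,u-w:u+w]
n,l,st,c=cv2.connectedComponentsWithStats(m);print(st[1:][st[1:,4]>50])
# cover plate mask
mc=((h[...,1]<90)&(h[...,2]>170)).astype(np.uint8);print(mc.sum())
cv2.imwrite('pics/c11.png',cv2.resize(i[max(0,v-130):v+170,max(0,u-160):u+160],None,fx=2,fy=2,interpolation=2));print(max(0,v-130),max(0,u-160))
E
```

```text
time_s: 23.22
eef_pos: [0.5297, 0.1672, 0.3277]
eef_rot: [[0.984, 0.18, -0.004], [0.18, -0.984, -0.001], [-0.004, -0.0, -1.0]]
wrist_force: [0.2, -0.3, -0.5]
width: 0.05
gripper_force: 0.0
time_s: 23.6
eef_pos: [0.5299, 0.1634, 0.3297]
eef_rot: [[0.984, 0.176, -0.001], [0.176, -0.984, -0.001], [-0.001, 0.0, -1.0]]
wrist_force: [1.2, -0.4, 0.4]
width: 0.05
gripper_force: 0.0
[0.53   0.1634 0.33  ]
324 118
[[308 101  14  33 439]]
38416
0 164
```

View pics/c11.png

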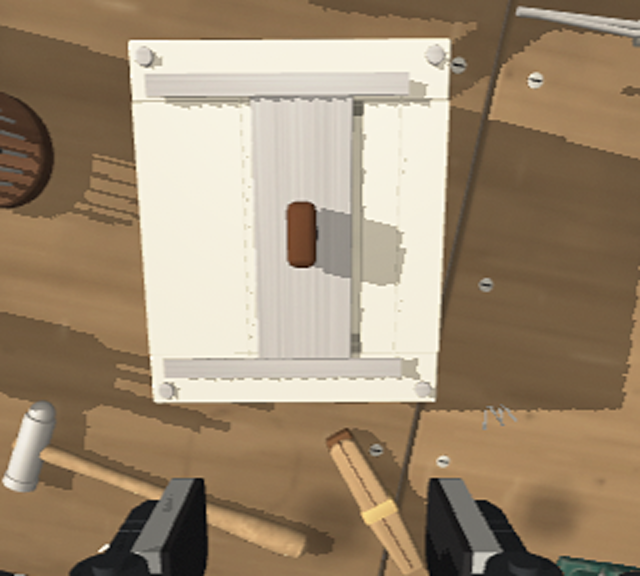

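The shutter grip is at crop (301,234), the cover corners are (129,39), (450,39), (436,402) and (154,402), and a thin open slit shows beside the plate at u=357.

```bash
python3 - <<'E'
from h import *
np.set_printoptions(precision=4,suppress=True)
s=load('wrist');t=lambda u,v:(164+(u-.5)/2,(v-.5)/2)
C=np.array([onz(s,*t(*p),.14)[:2] for p in[(129,39),(450,39),(436,402),(154,402)]]);print(C,[np.linalg.norm(C[i]-C[i-1]) for i in range(4)])
e=C[0]-C[1]+C[3]-C[2];a2=np.arctan2(e[1],e[0])-np.pi/2;e=C[0]+C[1]-C[3]-C[2];a1=np.arctan2(e[1],e[0]);a=(a1+a2)/2
ex=np.array([np.cos(a),np.sin(a)]);ey=np.array([-ex[1],ex[0]]);sl=C.mean(0)-.0155*ey
print('yaw',a1,a2,'slot',sl)
G=[onz(s,*t(*p),.176)[:2] for p in[(287,201),(316,201),(316,267),(287,267)]];g=np.mean(G,0);print('grip',g,np.linalg.norm(G[0]-G[1]),np.linalg.norm(G[1]-G[2]),(g-sl)@ex,(g-sl)@ey)
for p in[(256,110),(352,110),(363,110),(260,350),(352,350),(360,350)]:
  q=onz(s,*t(*p),.142)[:2]; print(p,(q-sl)@ex,(q-sl)@ey)
# slot from screw/guide sym: guides inner edges rows 98 and 358
for p in[(280,97),(300,359)]: print((onz(s,*t(*p),.149)[:2]-sl)@ex)
delta([g[0],g[1],.20],yawR(a))
E
```

```text
[[0.6605 0.2773]
 [0.6878 0.1255]
 [0.5099 0.0917]
 [0.4825 0.2448]] [np.float64(0.18092442496784067), np.float64(0.1542252771285371), np.float64(0.1810918173106761), np.float64(0.15549532157572052)]
yaw 0.18391504416062743 0.17757409813673375 slot [0.588  0.1696]
grip [0.5863 0.1796] 0.013278294767639327 0.029730659234677985 0.00011498347053251057 0.010163006238731979
(256, 110) 0.05861681893752421 0.0325968610522062
(352, 110) 0.05848348956507028 -0.014453166936947709
(363, 110) 0.05846820766020017 -0.019845932526641453
(260, 350) -0.060906723573151626 0.0336427448881287
(352, 350) -0.06108047486233582 -0.01575770879574985
(360, 350) -0.06109558830891982 -0.020054719318590136
0.06333372747581914
-0.0644479426772235
t23.6 shift [ 58.3  -6.1 129.9] turn [ 0.     0.    -0.004]
```

```bash
python3 -m pendant '[[40,[20,-2,40],[0,0,0]],[40,[45,-5,85],[0,0,0]],[40,[58,-6,125],[0,0,0]],[40,[58,-6,160],[0,0,0]],[40,[58,-6,185],[0,0,0]],[40,[58,-6,191],[0,0,0]],[40,[58,-6,191],[0,0,0]]]' 40
python3 -m pendant '[[5,[0,0,0],[0,0,0]],[5,[0,0,0],[0,0,0]],[5,[0,0,0],[0,0,0]],[5,[0,0,0],[0,0,0]]]' 40
python3 -m pendant '[[5,[0,-4,0],[0,0,0]],[5,[0,-10,0],[0,0,0]],[5,[0,-18,0],[0,0,0]],[5,[0,-26,0],[0,0,0]],[5,[0,-34,0],[0,0,0]],[5,[0,-39,0],[0,0,0]],[5,[0,-41,0],[0,0,0]],[5,[0,-41,0],[0,0,0]],[5,[0,-41,0],[0,0,0]]]'
```

```text
time_s: 24.52
eef_pos: [0.5863, 0.1801, 0.1396]
eef_rot: [[0.984, 0.176, 0.0], [0.176, -0.984, 0.0], [0.0, 0.0, -1.0]]
wrist_force: [-1.1, -0.0, 0.0]
width: 0.0405
gripper_force: 0.0
time_s: 25.02
eef_pos: [0.5873, 0.1808, 0.1413]
eef_rot: [[0.984, 0.177, 0.003], [0.177, -0.984, 0.0], [0.003, 0.0, -1.0]]
wrist_force: [-0.7, -0.8, 6.5]
width: 0.0132
gripper_force: 40.9
time_s: 26.15
eef_pos: [0.5798, 0.2216, 0.1412]
eef_rot: [[0.984, 0.177, 0.003], [0.177, -0.984, 0.001], [0.003, -0.001, -1.0]]
wrist_force: [-1.3, -0.4, 6.1]
width: 0.0131
gripper_force: 40.9
```

```bash
for i in 1 2; do python3 -m pendant '[[5,[0,-1,0],[0,0,0]],[5,[0,-1.5,0],[0,0,0]],[5,[0,-1.5,0],[0,0,0]]]' | grep -E "pos|wrist"; done
```

```text
eef_pos: [0.5796, 0.2225, 0.1413]
wrist_force: [-0.6, -2.2, 6.7]
eef_pos: [0.5796, 0.2225, 0.1413]
wrist_force: [-0.9, -6.5, 7.2]
```

```bash
python3 -m pendant '[[5,[0,1.5,0],[0,0,0]],[20,[0,1.5,0],[0,0,0]],[40,[0,1.5,0],[0,0,0]],[40,[0,1.5,0],[0,0,0]],[40,[0,1.5,-20],[0,0,0]],[40,[0,1.5,-60],[0,0,0]],[40,[0,1.5,-110],[0,0,0]],[40,[0,1.5,-110],[0,0,0]]]'
python3 - <<'E'
from h import *
np.set_printoptions(precision=4,suppress=True)
st=robot.state();print(st['q'])
s=snap('top','top2.png')
q=lambda u,v:(165+(u-2.5)/6,135+(v-2.5)/6)
h=cv2.cvtColor(s['img'],cv2.COLOR_BGR2HSV);print(proj(s,[.5873,.171,.14]))
delta([.581,-.295,.25],yawR(-.15))
E
```

```text
time_s: 27.9
eef_pos: [0.5822, 0.2238, 0.2572]
eef_rot: [[0.984, 0.177, 0.012], [0.177, -0.984, 0.004], [0.012, -0.002, -1.0]]
wrist_force: [0.2, -0.4, 0.7]
width: 0.0399
gripper_force: 0.0
[0.327  0.1336 1.6714 0.     1.3241 1.7199]
[211.3395 176.3703]
t27.9 shift [-91.4 510.1   2.7] turn [-0.002 -0.007  0.328]
```

```bash
python3 -m pendant '[[50,[-5,30,-10],[0,0,0.03]],[50,[-15,85,-10],[0,0,0.06]],[50,[-25,140,-10],[0,0,0.1]],[50,[-35,195,-10],[0,0,0.14]],[50,[-45,250,-10],[0,0,0.18]],[50,[-55,305,-10],[0,0,0.22]],[50,[-65,360,-5],[0,0,0.26]],[50,[-75,415,0],[0,0,0.3]],[50,[-85,470,0],[0,0,0.328]],[50,[-91,510,0],[0,0,0.328]]]' | head -2
python3 -m pendant '[[50,[0,0,0],[0,0,0]],[50,[0,0,0],[0,0,0]],[50,[0,0,0],[0,0,0]]]' | head -2
python3 - <<'E'
from h import *
delta([.581,-.295,.106],yawR(-.15))
s=snap('top')
slugs(s,[(.4663,-.2777),(.4861,-.2807),(.5059,-.2836)],4)
E
```

```text
time_s: 29.2
eef_pos: [0.5779, -0.2976, 0.2477]
time_s: 29.58
eef_pos: [0.5791, -0.2942, 0.2488]
t29.6 shift [  2.1   0.6 142.8] turn [-0.001  0.001  0.001]
slug None [ 0  0  8  8 64]
slug None [ 0  0  8  8 64]
slug None [ 0  0  8  8 64]
```

```bash
python3 -m pendant '[[50,[2,0.5,30],[0,0,0]],[50,[2,0.5,65],[0,0,0]],[50,[2,0.5,100],[0,0,0]],[50,[2,0.5,125],[0,0,0]],[50,[2,0.5,140],[0,0,0]],[50,[2,0.5,143],[0,0,0]],[50,[2,0.5,143],[0,0,0]],[50,[2,0.5,143],[0,0,0]]]'
python3 -m pendant '[[30,[0,0,0],[0,0,0]],[20,[0,0,0],[0,0,0]],[14,[0,0,0],[0,0,0]],[10,[0,0,0],[0,0,0]],[5,[0,0,0],[0,0,0]],[5,[0,0,0],[0,0,0]]]' 30
python3 -m pendant '[[5,[0,0,0],[0,0,0]],[5,[0,0,0],[0,0,0]],[5,[0,0,0],[0,0,0]]]' 100
```

```text
time_s: 30.62
eef_pos: [0.5821, -0.2969, 0.1078]
eef_rot: [[0.989, -0.15, 0.002], [-0.15, -0.989, -0.001], [0.002, 0.001, -1.0]]
wrist_force: [-0.1, 0.9, 0.4]
width: 0.0498
gripper_force: 0.0
time_s: 31.38
eef_pos: [0.5814, -0.2963, 0.1066]
eef_rot: [[0.989, -0.15, 0.001], [-0.15, -0.989, 0.0], [0.001, -0.0, -1.0]]
wrist_force: [0.7, 1.3, 3.4]
width: 0.0139
gripper_force: 30.3
time_s: 31.75
eef_pos: [0.5816, -0.2964, 0.1067]
eef_rot: [[0.989, -0.15, 0.001], [-0.15, -0.989, -0.0], [0.001, 0.0, -1.0]]
wrist_force: [2.6, 2.6, 4.9]
width: 0.0128
gripper_force: 98.0
```

```bash
python3 -m pendant '[[5,[0,0,-1],[0,0,0]],[5,[0,-1,-1],[0,0,0]],[5,[0,-2,-1],[0,0,0]],[5,[0,-3,-1],[0,0,0]],[5,[0,-4.5,-1],[0,0,0]],[5,[0,-6,-1],[0,0,0]],[5,[0,-8,-1],[0,0,0]],[5,[0,-10,-1],[0,0,0]],[5,[0,-12,-1],[0,0,0]],[5,[0,-14,-1],[0,0,0]]]'
python3 -m pendant '[[5,[0,-3,0],[0,0,0]],[5,[0,-7,-1],[0,0,0]],[5,[0,-12,-2],[0,0,0]],[5,[0,-18,-3],[0,0,0]],[5,[0,-24,-5],[0,0,0]],[5,[0,-28,-8],[0,0,0]],[5,[0,-30,-14],[0,0,0]],[5,[0,-30,-22],[0,0,0]],[5,[0,-30,-30],[0,0,0]],[5,[0,-30,-34],[0,0,0]]]'
```

```text
time_s: 33.0
eef_pos: [0.5827, -0.2816, 0.1067]
eef_rot: [[0.989, -0.15, -0.001], [-0.15, -0.989, 0.001], [-0.001, -0.001, -1.0]]
wrist_force: [-0.5, -0.7, -1.6]
width: 0.0128
gripper_force: 97.5
time_s: 34.25
eef_pos: [0.5881, -0.2533, 0.1424]
eef_rot: [[0.989, -0.15, 0.001], [-0.15, -0.989, -0.001], [0.001, 0.001, -1.0]]
wrist_force: [-0.8, -0.4, -1.7]
width: 0.0129
gripper_force: 97.4
```

```bash
cat > plan.py <<'E'
import numpy as np
def rect(a,b,c,d):
    x=np.linspace(a,b,max(2,int((b-a)/1.5)));z=np.linspace(c,d,max(2,int((d-c)/1.5)))
    return np.vstack([np.c_[x,0*x+c],np.c_[x,0*x+d],np.c_[0*z+a,z],np.c_[0*z+b,z]])
B=np.vstack([rect(-130,-28,-135,-109),rect(-40.5,-28,-135,-118),rect(-40.5,-29.5,-135,-74.5),rect(-40.5,5.5,-85.5,-74.5),rect(-5.5,5.5,-80,-22),rect(-12,12,-22,22),rect(-43,43,36,100)])
# obstacles boxes x0,x1,z0,z1
O=[(-200,-63,132,140),(63,200,132,140),(-74,-64,140,149),(64,74,140,149),(-200,-75,0,132),(75,200,0,132),(-75,75,0,10)]
def clear(gx,gz,th):
    c,s=np.cos(th),np.sin(th);P=np.c_[gx+B[:,0]*c-B[:,1]*s,gz+B[:,0]*s+B[:,1]*c]
    m=99
    for a,b,e,f in O:
        dx=np.maximum(np.maximum(a-P[:,0],P[:,0]-b),0);dz=np.maximum(np.maximum(e-P[:,1],P[:,1]-f),0)
        ins=(dx==0)&(dz==0);m=min(m,-1 if ins.any() else np.hypot(dx,dz).min())
    return m
E
python3 - <<'E'
from plan import *
for gz in(300,270,260,250,246,242): print(gz,[round(clear(gx,gz,0),1) for gx in(74,76,78,79,80)])
for d in range(0,50,5):
    th=np.radians(d);best=max(((clear(x,z,th),x,z) for x in range(-50,85,3) for z in range(195,256,3)));print(d,best)
E
```

```text
300 [np.float64(17.9), np.float64(18.9), np.float64(20.0), np.float64(20.6), np.float64(20.0)]
270 [np.float64(7.0), np.float64(9.0), np.float64(11.0), np.float64(12.0), np.float64(11.0)]
260 [np.float64(7.0), np.float64(9.0), np.float64(11.0), np.float64(12.0), np.float64(11.0)]
250 [np.float64(7.0), np.float64(9.0), np.float64(11.0), np.float64(12.0), np.float64(11.0)]
246 [np.float64(7.0), np.float64(9.0), np.float64(11.0), np.float64(11.5), np.float64(11.0)]
242 [np.float64(7.0), np.float64(7.5), np.float64(7.5), np.float64(7.5), np.float64(7.5)]
0 (np.float64(12.0), 79, 255)
5 (np.float64(10.881170623993071), 67, 246)
10 (np.float64(14.546195655799465), 55, 249)
15 (np.float64(17.64091849859588), 40, 252)
20 (np.float64(18.120154920329803), 28, 255)
25 (np.float64(19.699247245670986), 19, 246)
30 (np.float64(21.80836985581665), 7, 240)
35 (np.float64(23.81290049797368), -5, 234)
40 (np.float64(26.67291709964858), -17, 228)
45 (np.float64(27.6167029855649), -32, 225)
```

```bash
cat >> h.py <<'E'
SL=np.array([.5873,.171]);SY=.18;HO=.0333
def boatpose(gx,gz,deg,gy=0):
    ex=np.array([np.cos(SY),np.sin(SY),0]);ey=np.array([-ex[1],ex[0],0]);z=np.array([0,0,1.]);t=np.radians(deg)
    bx=np.cos(t)*ex+np.sin(t)*z;bz=-np.sin(t)*ex+np.cos(t)*z
    g=np.r_[SL,0]+ex*gx/1e3+ey*gy/1e3+z*gz/1e3
    return g-HO*bz, np.c_[bx,-ey,-bz]
E
python3 -m pendant '[[5,[0,0,-8],[0,0,0]],[5,[0,0,-25],[0,0,0]],[5,[0,0,-50],[0,0,0]],[5,[0,0,-80],[0,0,0]],[5,[0,0,-115],[0,0,0]],[5,[0,0,-150],[0,0,0]],[5,[0,0,-185],[0,0,0]],[5,[0,0,-210],[0,0,0]],[5,[0,0,-224],[0,0,0]],[5,[0,0,-230],[0,0,0]]]' | head -5
python3 - <<'E'
from h import *
p,R=boatpose(79,405,0);print(p);delta(p,R)
E
```

```text
time_s: 35.5
eef_pos: [0.5878, -0.2529, 0.3724]
eef_rot: [[0.989, -0.15, 0.001], [-0.15, -0.989, -0.001], [0.001, 0.0, -1.0]]
wrist_force: [0.5, -0.1, -2.3]
width: 0.0128
[0.66502365 0.18514334 0.3717    ]
t35.5 shift [  10.8 -444.7    0.5] turn [ 0.001 -0.001 -0.33 ]
```

```bash
python3 -m pendant '[[5,[0,-8,0],[0,0,-0.01]],[5,[1,-24,0],[0,0,-0.02]],[5,[2,-48,0],[0,0,-0.04]],[5,[3,-80,0],[0,0,-0.06]],[5,[4,-115,0],[0,0,-0.09]],[5,[5,-150,0],[0,0,-0.12]],[5,[6,-185,0],[0,0,-0.15]],[5,[6,-220,0],[0,0,-0.18]],[5,[7,-255,0],[0,0,-0.21]],[5,[8,-290,0],[0,0,-0.24]]]' | head -2
python3 -m pendant '[[5,[2,-35,0],[0,0,-0.03]],[5,[3,-68,0],[0,0,-0.06]],[5,[5,-95,0],[0,0,-0.08]],[5,[6,-115,0],[0,0,-0.09]],[5,[7,-130,0],[0,0,-0.09]],[5,[7,-138,0],[0,0,-0.09]],[5,[7,-140,0],[0,0,-0.09]],[5,[7,-140,0],[0,0,-0.09]],[5,[7,-140,0],[0,0,-0.09]]]' | head -5
python3 - <<'E'
from h import *
p,R=boatpose(79,305,0);delta(p,R)
E
```

```text
time_s: 36.75
eef_pos: [0.6385, 0.0358, 0.3707]
time_s: 37.88
eef_pos: [0.6335, 0.1719, 0.3712]
eef_rot: [[0.984, 0.178, 0.0], [0.178, -0.984, -0.0], [0.0, 0.0, -1.0]]
wrist_force: [0.3, 0.3, -1.6]
width: 0.0123
t37.9 shift [33.4 -7.4 99.5] turn [ 0.    -0.    -0.001]
```

```bash
python3 -m pendant '[[5,[5,-1,10],[0,0,0]],[5,[13,-3,28],[0,0,0]],[5,[22,-5,50],[0,0,0]],[5,[30,-7,72],[0,0,0]],[5,[33,-7.5,88],[0,0,0]],[5,[33.5,-7.5,97],[0,0,0]],[5,[33.5,-7.5,100],[0,0,0]],[5,[33.5,-7.5,100],[0,0,0]]]' | head -5
python3 - <<'E'
from h import *
np.set_printoptions(precision=1,suppress=True)
p,R=boatpose(79,305,0);delta(p,R)
s=snap('side','s3.png');t=snap('top','t3.png');st=robot.state()
g=st['eef_pos']+st['eef_rot']@[0,0,-HO]
b=lambda x,y,z:g+st['eef_rot']@(np.array([x,-y,-z])/1e3)
im=s['img'][185:325,180:350].copy();k=4.2;im=cv2.resize(im,None,fx=k,fy=k,interpolation=2)
def dot(q,c): u,v=(proj(s,q)-[180,185])*k+k/2;cv2.circle(im,(int(u),int(v)),2,c,-1)
for x,y,z in[(-130,14,-135),(-130,-14,-125),(-130,14,-125),(-28,14,-118),(-28,14,-135),(0,7,-22)]: dot(b(x,y,z),(0,0,255))
ex=np.array([np.cos(SY),np.sin(SY),0]);ey=np.array([-ex[1],ex[0],0])
for x in(-63,63):
  for y in(-21,21): dot(np.r_[SL,.14]+ex*x/1e3+ey*y/1e3,(255,0,0))
cv2.imwrite('pics/c12.png',im)
E
```

```text
time_s: 38.88
eef_pos: [0.6652, 0.1861, 0.2719]
eef_rot: [[0.984, 0.179, 0.001], [0.179, -0.984, 0.0], [0.001, -0.0, -1.0]]
wrist_force: [0.1, 0.2, -1.9]
width: 0.0127
t38.9 shift [-0.3  0.9  0.2] turn [-0. -0. -0.]
```

View pics/c12.png

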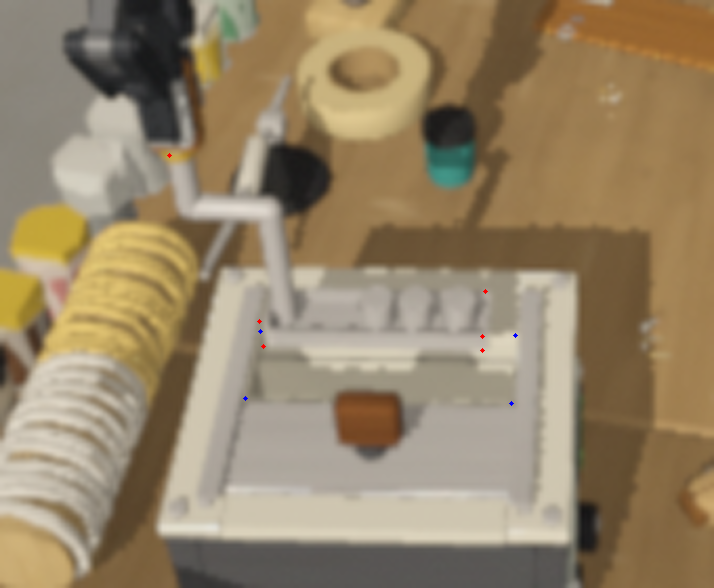

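The side view shows all three slugs standing, and the projected boat and slot points match the picture, with the trough over the slot. Now I descend.

```bash
python3 -m pendant '[[5,[-1,1,0],[0,0,0]],[5,[-1,1,4],[0,0,0]],[5,[-1,1,12],[0,0,0]],[5,[-1,1,22],[0,0,0]],[5,[-1,1,32],[0,0,0]],[5,[-1,1,42],[0,0,0]],[5,[-1,1,50],[0,0,0]],[5,[-1,1,55],[0,0,0]],[5,[-1,1,58],[0,0,0]],[5,[-1,1,58],[0,0,0]]]' | head -5
python3 - <<'E'
from h import *
for a in[(78,247,0),(66,246,5),(54,248,10),(40,250,15),(28,252,20),(18,246,25),(7,240,30),(-5,234,35),(-18,228,40),(-32,224,45),(-36,222,48)]:
    p,R=boatpose(*a);print(a,end=' ');delta(p,R)
E
```

```text
time_s: 40.22
eef_pos: [0.6642, 0.1849, 0.2131]
eef_rot: [[0.984, 0.179, -0.0], [0.179, -0.984, 0.0], [-0.0, -0.0, -1.0]]
wrist_force: [-0.5, 0.7, -1.8]
width: 0.0129
(78, 247, 0) t40.2 shift [-0.2 -0.1 -0.6] turn [-0.  0. -0.]
(66, 246, 5) t40.2 shift [-9.3 -0.1  0.3] turn [-0.     0.087 -0.   ]
(54, 248, 10) t40.2 shift [-18.4  -0.   -2.1] turn [ 0.     0.175 -0.   ]
(40, 250, 15) t40.2 shift [-29.5  -0.   -4.7] turn [ 0.     0.262 -0.   ]
(28, 252, 20) t40.2 shift [-38.8  -0.   -7.6] turn [ 0.     0.349 -0.   ]
(18, 246, 25) t40.2 shift [-46.1  -0.   -2.7] turn [ 0.     0.436 -0.   ]
(7, 240, 30) t40.2 shift [-54.5  -0.    2. ] turn [ 0.     0.524 -0.   ]
(-5, 234, 35) t40.2 shift [-64.1  -0.    6.4] turn [ 0.     0.611 -0.   ]
(-18, 228, 40) t40.2 shift [-74.8  -0.   10.7] turn [ 0.     0.698 -0.   ]
(-32, 224, 45) t40.2 shift [-86.6  -0.   12.7] turn [ 0.     0.785 -0.   ]
(-36, 222, 48) t40.2 shift [-89.4  -0.   13.4] turn [ 0.     0.838 -0.   ]
```

```bash
python3 -m pendant '[[5,[-4.5,0,0],[0,0.044,0]],[5,[-9.3,0,0],[0,0.087,0]],[5,[-14,0,-1],[0,0.131,0]],[5,[-18.4,0,-2],[0,0.175,0]],[5,[-24,0,-3.5],[0,0.218,0]],[5,[-29.5,0,-5],[0,0.262,0]],[5,[-34,0,-6.5],[0,0.305,0]],[5,[-38.8,0,-7.6],[0,0.349,0]],[5,[-38.8,0,-7.6],[0,0.349,0]]]' | head -5
python3 - <<'E'
from h import *
for a in[(28,252,20),(18,246,25),(7,240,30),(-5,234,35),(-18,228,40),(-32,224,45),(-36,222,48)]:
    p,R=boatpose(*a);print(a,end=' ');delta(p,R)
E
```

```text
time_s: 41.35
eef_pos: [0.6249, 0.1778, 0.2211]
eef_rot: [[0.925, 0.179, 0.336], [0.168, -0.984, 0.061], [0.341, -0.0, -0.94]]
wrist_force: [0.1, 0.1, -2.1]
width: 0.0128
(28, 252, 20) t41.4 shift [ 1.  -0.   0.7] turn [-0.     0.001 -0.   ]
(18, 246, 25) t41.4 shift [-7.6 -0.   2.8] turn [-0.     0.088 -0.   ]
(7, 240, 30) t41.4 shift [-17.1  -0.    4.3] turn [ 0.     0.175 -0.   ]
(-5, 234, 35) t41.4 shift [-27.6  -0.    5.2] turn [ 0.     0.262 -0.   ]
(-18, 228, 40) t41.4 shift [-39.1  -0.    5.6] turn [ 0.    0.35 -0.  ]
(-32, 224, 45) t41.4 shift [-50.9  -0.    3.4] turn [ 0.     0.437 -0.   ]
(-36, 222, 48) t41.4 shift [-53.8  -0.    3.2] turn [ 0.     0.489 -0.   ]
```

```bash
python3 -m pendant '[[5,[-3.5,0,1],[0,0.044,0]],[5,[-7.6,0,2.8],[0,0.087,0]],[5,[-12,0,3.5],[0,0.131,0]],[5,[-17,0,4.3],[0,0.175,0]],[5,[-27.6,0,5.2],[0,0.262,0]],[5,[-39,0,5.6],[0,0.35,0]],[5,[-51,0,3.5],[0,0.437,0]],[5,[-54,0,3.2],[0,0.489,0]],[5,[-54,0,3.2],[0,0.489,0]],[5,[-54,0,3.2],[0,0.489,0]]]'
python3 -m pendant '[[5,[0,0,0],[0,0,0]],[5,[0,0,0],[0,0,0]],[5,[0,0,0],[0,0,0]],[5,[0,0,0],[0,0,0]]]' | grep wrist_f
python3 - <<'E'
from h import *
st=robot.state();g=st['eef_pos']+st['eef_rot']@[0,0,-HO];d=g[:2]-SL;print(g[2],d@[np.cos(SY),np.sin(SY)],d@[-np.sin(SY),np.cos(SY)],np.degrees(np.arcsin(st['eef_rot'][2,0])))
E
```

```text
time_s: 42.6
eef_pos: [0.5785, 0.1694, 0.201]
eef_rot: [[0.657, 0.179, 0.732], [0.119, -0.984, 0.133], [0.744, -0.0, -0.668]]
wrist_force: [1.4, 0.8, -0.9]
width: 0.0129
gripper_force: 97.7
wrist_force: [-0.6, 0.5, -1.3]
0.22156283960191464 -0.03497657450475122 -7.1646179200592e-05 48.00325575476401
```

```bash
python3 - <<'E'
from h import *
f=[]
for i in range(12): robot.snapshot('side'); f.append(robot.state()['wrist_force'])
print(np.mean(f,0))
for a in[(-32,226,45),(-18,230,40),(-5,236,35),(7,242,30),(18,248,25),(28,252,20)]:
    p,R=boatpose(*a);print(a,end=' ');delta(p,R)
E
```

```text
[-0.07270077 -0.2482882  -1.1140768 ]
(-32, 226, 45) t43.7 shift [ 3.6 -0.1 -0.7] turn [ 0.    -0.053 -0.   ]
(-18, 230, 40) t43.7 shift [13.  -0.1  6.7] turn [ 0.   -0.14 -0.  ]
(-5, 236, 35) t43.7 shift [23.3 -0.1 11.8] turn [ 0.    -0.227 -0.   ]
(7, 242, 30) t43.7 shift [33.  -0.1 16. ] turn [ 0.    -0.314 -0.   ]
(18, 248, 25) t43.7 shift [42.1 -0.1 19.1] turn [ 0.    -0.402 -0.   ]
(28, 252, 20) t43.7 shift [49.1 -0.1 22.6] turn [ 0.    -0.489 -0.   ]
```

The mean wrist force is now 1.1 N, against about 2 N when loaded, so the slugs have left. At 48° the boat spans only x −29 to +47 of the slot, so I'll lift it straight up.

```bash
python3 -m pendant '[[5,[6,0,-5.4],[0,0,0]],[5,[18,0,-16],[0,0,0]],[5,[33,0,-30],[0,0,0]],[5,[52,0,-47],[0,0,0]],[5,[74,0,-67],[0,0,0]],[5,[97,0,-87],[0,0,0]],[5,[119,0,-107],[0,0,0]],[5,[134,0,-120],[0,0,0]],[5,[141,0,-127],[0,0,0]],[5,[141,0,-127],[0,0,0]]]' | head -5
python3 - <<'E'
from h import *
p,R=boatpose(0,412,0);delta(p,R)
i=robot.snapshot('side');cv2.imwrite('pics/s4.png',i['img'])
E
```

```text
time_s: 44.95
eef_pos: [0.5772, 0.1692, 0.3902]
eef_rot: [[0.657, 0.179, 0.732], [0.119, -0.984, 0.133], [0.744, -0.0, -0.668]]
wrist_force: [-0.0, -0.3, -0.9]
width: 0.0128
t45.0 shift [-1.7  0.1 15.3] turn [-0.    -0.839 -0.   ]
```

```bash
python3 -m pendant '[[5,[0,0,3],[0,-0.14,0]],[5,[0,0,5],[0,-0.28,0]],[5,[0,0,8],[0,-0.42,0]],[5,[-1,0,11],[0,-0.56,0]],[5,[-1,0,14],[0,-0.7,0]],[5,[-1.7,0,15.3],[0,-0.839,0]],[5,[-1.7,0,15.3],[0,-0.839,0]],[5,[-1.7,0,15.3],[0,-0.839,0]]]' | head -5
python3 - <<'E'
from h import *
P0=np.array([.5816,-.2964,.1067]);ey=np.array([.1494,.9888,0])
delta(P0+.045*ey+[0,0,.2],yawR(-.15))
E
```

```text
time_s: 46.0
eef_pos: [0.5868, 0.1709, 0.3762]
eef_rot: [[0.984, 0.179, -0.002], [0.179, -0.984, -0.0], [-0.002, 0.0, -1.0]]
wrist_force: [-0.2, 0.4, -1.7]
width: 0.0124
t46.0 shift [-74.  416.2  69.7] turn [0.    0.002 0.33 ]
```

```bash
python3 -m pendant '[[5,[-4,20,0],[0,0,0.02]],[5,[-11,60,0],[0,0,0.05]],[5,[-20,110,0],[0,0,0.09]],[5,[-29,160,0],[0,0,0.13]],[5,[-38,210,0],[0,0,0.17]],[5,[-47,260,10],[0,0,0.21]],[5,[-56,310,30],[0,0,0.25]],[5,[-65,360,50],[0,0,0.29]],[5,[-72,400,65],[0,0,0.32]],[5,[-74,416,70],[0,0,0.33]]]' | head -2
python3 -m pendant '[[5,[0,0,10],[0,0,0]],[5,[0,0,40],[0,0,0]],[5,[0,0,80],[0,0,0]],[5,[0,0,120],[0,0,0]],[5,[0,0,150],[0,0,0]],[5,[0,0,165],[0,0,0]],[5,[0,0,165],[0,0,0]],[5,[0,0,165],[0,0,0]]]' | head -5
python3 - <<'E'
from h import *
P0=np.array([.5816,-.2964,.1067]);ey=np.array([.1494,.9888,0])
delta(P0+.030*ey+[0,0,.0015],yawR(-.15));delta(P0+[0,0,.0015],yawR(-.15))
E
```

```text
time_s: 47.25
eef_pos: [0.5864, -0.2542, 0.3074]
time_s: 48.25
eef_pos: [0.5898, -0.2517, 0.1447]
eef_rot: [[0.989, -0.149, 0.002], [-0.149, -0.989, -0.001], [0.002, 0.001, -1.0]]
wrist_force: [1.1, 0.6, -1.3]
width: 0.0125
t48.2 shift [-1.6 15.3 36.5] turn [ 0.001 -0.002  0.   ]
t48.2 shift [-1.6 45.3 36.6] turn [ 0.001 -0.002  0.   ]
```

```bash
python3 -m pendant '[[5,[-1,6,8],[0,0,0]],[5,[-1,12,18],[0,0,0]],[5,[-1,15,27],[0,0,0]],[5,[-1,15,33],[0,0,0]],[5,[-1,15,36.5],[0,0,0]],[5,[-1,15,36.5],[0,0,0]],[5,[-1,15,36.5],[0,0,0]]]' | head -5
python3 - <<'E'
from h import *
P0=np.array([.5816,-.2964,.1067])
delta(P0+[0,0,.001],yawR(-.15))
E
```

```text
time_s: 49.12
eef_pos: [0.5852, -0.2663, 0.1065]
eef_rot: [[0.989, -0.149, -0.001], [-0.149, -0.989, -0.0], [-0.001, 0.0, -1.0]]
wrist_force: [-1.3, 0.1, 1.3]
width: 0.0129
t49.1 shift [ 1.  30.3 -1.2] turn [ 0.     0.001 -0.   ]
```

```bash
python3 -m pendant '[[5,[1,3,-1],[0,0,0]],[5,[1,7,-1],[0,0,0]],[5,[1,11,-1],[0,0,0]],[5,[1,15,-1],[0,0,0]],[5,[1,19,-1],[0,0,0]],[5,[1,23,-1],[0,0,0]],[5,[1,27,-1],[0,0,0]],[5,[1,30,-1],[0,0,0]],[5,[1,30.5,-1],[0,0,0]],[5,[1,30.5,-1],[0,0,0]]]'
python3 - <<'E'
from h import *
P0=np.array([.5816,-.2964,.1067])
delta(P0,yawR(-.15))
E
```

```text
time_s: 50.38
eef_pos: [0.5815, -0.2972, 0.1071]
eef_rot: [[0.989, -0.15, -0.001], [-0.15, -0.989, -0.001], [-0.001, 0.001, -1.0]]
wrist_force: [0.0, -0.8, -1.3]
width: 0.013
gripper_force: 98.1
t50.4 shift [ 0.  -0.8  0.4] turn [ 0.001  0.001 -0.   ]
```

```bash
python3 -m pendant '[[5,[0,0,0.5],[0,0,0]],[5,[0,0,0.5],[0,0,0]],[16,[0,0,0.5],[0,0,0]],[22,[0,0,0.5],[0,0,0]],[40,[0,0,0.5],[0,0,0]],[40,[0,0,0.5],[0,0,0]],[40,[0,0,-20],[0,0,0]],[40,[0,0,-60],[0,0,0]],[40,[0,0,-110],[0,0,0]],[40,[0,0,-150],[0,0,0]]]' 40
python3 - <<'E'
from h import *
delta([.5796,.2225,.26],yawR(.18))
E
```

```text
time_s: 51.62
eef_pos: [0.5825, -0.297, 0.2615]
eef_rot: [[0.989, -0.15, 0.002], [-0.15, -0.989, -0.002], [0.003, 0.002, -1.0]]
wrist_force: [0.3, -1.1, 0.6]
width: 0.0396
gripper_force: 0.0
t51.6 shift [-8.070e+01 -5.132e+02  4.000e-01] turn [ 0.002 -0.002 -0.33 ]
```

```bash
python3 -m pendant '[[40,[-5,-30,-10],[0,0,-0.03]],[40,[-14,-85,-10],[0,0,-0.06]],[40,[-22,-140,-10],[0,0,-0.1]],[40,[-31,-195,-10],[0,0,-0.14]],[40,[-40,-250,-10],[0,0,-0.18]],[40,[-49,-305,-10],[0,0,-0.22]],[40,[-58,-360,-10],[0,0,-0.26]],[40,[-66,-415,-5],[0,0,-0.3]],[40,[-75,-470,0],[0,0,-0.33]],[40,[-81,-513,0],[0,0,-0.33]]]' | head -2
python3 -m pendant '[[40,[0,0,0],[0,0,0]],[40,[0,0,0],[0,0,0]],[40,[0,0,0],[0,0,0]]]' | head -2
python3 - <<'E'
from h import *
delta([.5796,.2225,.141],yawR(.18))
s=snap('top','t5.png')
a=cv2.imread('pics/top0.png')[170:245,345:395];b=s['img'][170:245,345:395]
d=cv2.absdiff(a,b).max(2);print('stand diff px',(d>40).sum(),np.argwhere(d>40)[:40].tolist())
E
```

```text
time_s: 52.88
eef_pos: [0.5782, 0.2251, 0.2585]
time_s: 53.25
eef_pos: [0.5788, 0.2216, 0.2578]
t53.2 shift [  1.   -0.8 116.8] turn [ 0.     0.    -0.002]
stand diff px 750 [[9, 32], [11, 31], [11, 37], [12, 30], [12, 31], [12, 34], [12, 37], [13, 31], [13, 37], [13, 38], [14, 30], [14, 33], [14, 37], [14, 38], [15, 30], [15, 31], [15, 33], [15, 34], [15, 35], [15, 36], [16, 30], [16, 32], [18, 28], [18, 35], [19, 28], [19, 29], [19, 30], [19, 32], [20, 25], [20, 26], [20, 28], [20, 29], [20, 34], [20, 35], [20, 37], [20, 38], [20, 39], [20, 40], [20, 41], [21, 20]]
```

```bash
python3 -m pendant '[[40,[1,-1,35],[0,0,0]],[40,[1,-1,75],[0,0,0]],[40,[1,-1,105],[0,0,0]],[40,[1,-1,117],[0,0,0]],[40,[1,-1,117],[0,0,0]],[5,[1,-1,117],[0,0,0]],[5,[1,-1,117],[0,0,0]],[5,[1,-1,117],[0,0,0]],[5,[1,-1,117],[0,0,0]],[5,[1,-1,117],[0,0,0]]]' 40
python3 -m pendant '[[5,[0,4,0],[0,0,0]],[5,[0,11,0],[0,0,0]],[5,[0,19,0],[0,0,0]],[5,[0,27,0],[0,0,0]],[5,[0,35,0],[0,0,0]],[5,[0,42,0],[0,0,0]],[5,[0,48,0],[0,0,0]],[5,[0,51,0],[0,0,0]],[5,[0,51,0],[0,0,0]]]'| grep -E "pos|force"
for i in 1 2; do python3 -m pendant '[[5,[0,1,0],[0,0,0]],[5,[0,1.5,0],[0,0,0]],[5,[0,1.5,0],[0,0,0]]]' | grep -E "pos|wrist"; done
```

```text
time_s: 54.55
eef_pos: [0.5809, 0.2228, 0.1424]
eef_rot: [[0.984, 0.179, 0.003], [0.179, -0.984, -0.001], [0.002, 0.002, -1.0]]
wrist_force: [0.8, -5.3, 3.0]
width: 0.0128
gripper_force: 41.9
eef_pos: [0.5898, 0.1739, 0.1423]
wrist_force: [-0.6, -0.4, 6.0]
gripper_force: 42.4
eef_pos: [0.59, 0.1729, 0.1423]
wrist_force: [0.3, 0.9, 6.3]
eef_pos: [0.5903, 0.1716, 0.1423]
wrist_force: [-1.8, 1.7, 5.8]
```

```bash
for i in 1 2; do python3 -m pendant '[[5,[0,1,0],[0,0,0]],[5,[0,1.5,0],[0,0,0]],[5,[0,1.5,0],[0,0,0]]]' | grep -E "pos|wrist"; done
```

```text
eef_pos: [0.5902, 0.1717, 0.1423]
wrist_force: [-1.1, 5.6, 6.2]
eef_pos: [0.5903, 0.1716, 0.1423]
wrist_force: [-1.7, 9.7, 6.1]
```

Against the stop, so it is fully shut. I'll relax the push, release, retract and check with the last picture.

```bash
python3 -m pendant '[[5,[0,-2.5,0],[0,0,0]],[20,[0,-2.5,0],[0,0,0]],[40,[0,-2.5,0],[0,0,0]],[40,[0,-2.5,0],[0,0,0]],[40,[0,-2.5,-20],[0,0,0]],[40,[0,-2.5,-60],[0,0,0]],[40,[0,-2.5,-110],[0,0,0]],[40,[-50,0,-150],[0,0,0]],[40,[-105,0,-150],[0,0,0]],[40,[-140,0,-150],[0,0,0]]]' | head -2
python3 -m pendant '[[40,[0,25,0],[0,0,0]],[40,[0,80,0],[0,0,0]],[40,[0,135,0],[0,0,0]],[40,[0,160,0],[0,0,0]],[40,[0,160,0],[0,0,0]],[40,[0,160,0],[0,0,0]]]' | head -5
python3 - <<'E'
from h import *
w=snap('wrist');t=snap('top');s=snap('side')
a=cv2.imread('pics/top0.png')
f=lambda i,k=4:cv2.resize(i,None,fx=k,fy=k,interpolation=2)
A=f(t['img'][170:240,340:400]);A0=f(a[170:240,340:400]);F=f(t['img'][135:220,165:255],3.3)
S=f(s['img'][150:310,205:385],2)
S0=f(cv2.imread('pics/side0.png')[150:310,205:385],2)
C=np.zeros((600,780,3),np.uint8);C[:280,:240]=A0;C[:280,240:480]=A;C[:F.shape[0],480:480+F.shape[1]]=F[:, :300];C[280:600,:360]=S0;C[280:600,370:730]=S
cv2.imwrite('pics/c14.png',C)
E
```

```text
time_s: 58.42
eef_pos: [0.4506, 0.1425, 0.293]
time_s: 59.18
eef_pos: [0.4805, -0.0141, 0.2911]
eef_rot: [[0.984, 0.179, -0.0], [0.179, -0.984, 0.0], [0.0, -0.0, -1.0]]
wrist_force: [-0.1, 0.5, -0.0]
width: 0.0401
```

View pics/c14.png

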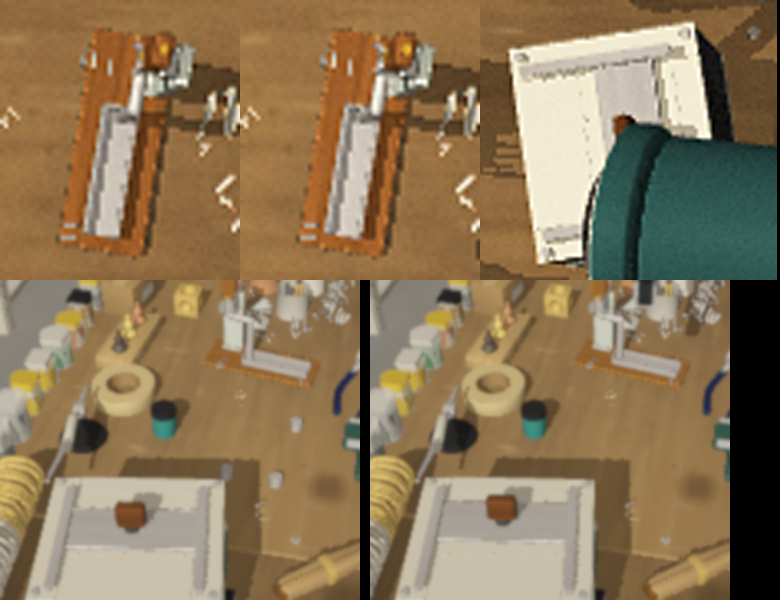

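The composite shows the boat empty and seated in its clip as at the start. The shutter is shut, no slugs are left on the bench, and the bystanders haven't moved.

```bash
python3 -c "
from bench import robot
print(robot.job_done())"
```

```text
the job is handed in; nothing more can be done
None
```

The job is handed in: all three slugs tipped into the furnace (boat weight dropped to empty), the empty boat back upright in its clip, the shutter pushed to its stop, and the bystanders unmoved in the final pictures.

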